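# Put the packing blocks away in the slide-top box

## Robot

A 6-joint arm with a two-finger parallel gripper is mounted at the origin on a cart in front of the work surface, level with it; the furniture and walls round the work are solid. World frame = base frame: x ahead of the robot, y to its left, z up, the work surface at z = 0. Lengths are in mm, angles in rad, forces in N, time in s.
With the tool pointing down it reaches from about 250 to 800 mm from the base axis. Payload 8.5 kg.
Tool frame: the origin (TCP) lies midway between the tips of the shut fingers; the grasp point (between the pads) lies 19 mm behind it; z points along the fingers, y is the line along which they close (so a half turn about z gives the same grasp; the last joint's range is limited). The gripper opens to 85 mm and grips with 20 to 120 N. Pads are 22 mm wide; open, the fingers measure 114 mm over their backs; the gripper's body (76 mm by 85 mm) begins 54 mm behind the grasp point. The pads swing forward as they close: fully open they stand 13 mm farther back than shut.
Start: joints at [1.133, 0.238, -0.013, 1.319, 0, 1.571], TCP at [222.552, 475.446, 231.276] pointing down, gripper open.
Joint ranges: [-2.66, 2.66], [-1.03, 1.9], [-1.14, 1.46], [-1.82, 2.27], [-1.45, 1.34], [-3.14, 3.14]. Speed limits (rad/s): [2.22, 2.22, 2.79, 3.14, 3.14, 3.14].

## Interface

Orientations are given as a unit quaternion [w, x, y, z].
In Python, from rig import ctrl, eyes, workorder gives the robot as it stands.
- The arm moves only by the tool play_rows, never from a script. Its arguments are lists of equal length, an entry for each row: "rotation": the turn, a rotation vector about the tool's x, y, z in units of 8 degrees (1.0 is 8 degrees), a list of three; "travel": the shift along the tool's x, y, z in units of 50 mm (1.0 is 50 mm), a list of three; "claw": the opening, from -1 (shut) to 1 (fully open). A call has 1 to 10 rows; each row is the pose to reach, as a shift and turn from the pose commanded when the call began, along the tool's axes at that moment; what a row does not reach only later rows make up. A row lasts 1/10 s, in which the tool goes at most 50 mm and 8.59 degrees, less where a joint would pass 70% of its speed; a pose out of reach is approached as far as the arm can. A call with a gripper value outside its range is refused whole. The fingers move at their own pace and stop on an object; the grip force is fixed at half the most. Time passes only in rows, so rows that repeat a pose let the fingers close. It gives the time, the measured TCP pose, the force, the opening and the grip force at its end, in the units of the state.
- ctrl.sense(): the state, without advancing time (a new reading comes with each control period).
- eyes.capture(name): name is "scene" or "top"; returns a dict with "img" (420x560x3 uint8, red, green, blue), "fx", "fy", "cx", "cy" (pixels), "distortion" ([k1, k2, p1, p2, k3] as OpenCV has them; the pictures are not rectified), "T" (4x4, takes a point from camera to world coordinates). Camera axes: x right, y down, z forward; pixel columns grow to the right and rows downward; lengths in mm; the calibration is good to about 2 mm. A picture is of the moment at which its call begins. There is no depth.
- workorder.finish_job(): hands the job in; it is judged then, once.
The state is a dict: "time": time; "q": joint angles; "qd": joint speeds; "tau": joint torques, N m; "ee_pos": TCP position; "eef_rot": TCP orientation; "ft_force": force on the tool from outside, world axes, zero at the start; "moment": the same for the moment, N m; "finger_gap": finger opening in mm; "finger_force": force on a finger pad.
Only numpy, scipy, OpenCV 4.12 (cv2) and the standard library are available. Lean on these libraries where they do the work, as an engineer would, in place of code of your own. Each camera call takes 0.05 s, during which the arm holds its last target. There are 200 camera calls.

## Task

First take the tape measure off the box's green sliding cover and put it down on the bench, clear of the box and the blue bin. Then slide the cover fully open, put every wooden block from the blue bin into the box's compartment, and slide the cover fully shut over them. Leave the yellow tape roll where it is.

Things in the scene. Friction and masses are not known exactly. Their poses are not given: they have to be found in the camera images.
- slide_box: Fixed wooden box; origin on the bench under its compartment, 7 mm behind the middle of that; its x axis points away from the robot, the way the cover slides open. In all it spans x -92 to +238 mm, y -76 to +76 mm; aluminium side rails at y = +-66 to +-76 mm are 51 mm high. Behind the compartment, from x = 70 mm, is a solid housing 40 mm high over which the cover slides
- compartment (a point): Centre of the compartment's floor (x = -7 mm of the box), 6 mm above the bench; axes as the box's. Open-topped, 154 mm along x, 132 mm along y, walls 40 mm high above the bench, 8 to 10 mm thick. With the cover open it is free from x = -84 to +64 mm of the box; five blocks fit side by side along x, long sides along y
- cover (a joint): Slide of the green cover (160 x 137 mm, 6 mm thick, its top face 47 mm above the bench), in m: 0 fully shut, 0.154 fully open (stop). It may start up to 15 mm open. It takes about 3 N to slide and stays where it is left
- cover_handle (a point): Centre of the black grip bar on the cover: 12 mm thick along the box's x, 70 mm long along its y, 22 mm high (it stands from 47 to 69 mm above the bench). When shut it lies at x = -62 mm, y = 0 of the box; it moves with the cover. Its axes are the box's
- tape_measure_c (a point): Yellow and black tape measure, body 34 mm thick along its x, 70 mm along its y, 65 mm high, with a 10 mm hook at one end of y, 0.26 kg; point at the centre of the body. It starts upright on the green cover, behind the grip bar
- tape_measure: The same tape measure; origin under it on its underside
- bin: Fixed low blue bin, 128 mm along its x and 186 mm along its y, origin on the bench under its centre. Floor 4 mm thick; five slots, each 120 mm along x and 33 mm wide, side by side along y at y = -72, -36, 0, 36, 72 mm; end walls 18 mm and dividers 16 mm high above the bench
- tape_roll_c (a point): Yellow packing tape roll, 96 mm outside diameter, 48 mm high, lying flat on the bench at the foot of the drill press; point at its centre. To be left alone
- block_0_c (a point): 22 x 60 x 22 mm wooden packing block, reddish brown, 0.05 kg; point at its centre, long side along its y. At the start it lies in one of the slots of the blue bin, its long side along the slot; None if absent in this run
- block_0: The same block; origin under it on its underside
- block_1_c (a point): 22 x 60 x 22 mm wooden packing block, reddish brown, 0.05 kg; point at its centre, long side along its y. At the start it lies in one of the slots of the blue bin, its long side along the slot; None if absent in this run
- block_1: The same block; origin under it on its underside
- block_2_c (a point): 22 x 60 x 22 mm wooden packing block, reddish brown, 0.05 kg; point at its centre, long side along its y. At the start it lies in one of the slots of the blue bin, its long side along the slot; None if absent in this run
- block_2: The same block; origin under it on its underside
- block_3_c (a point): 22 x 60 x 22 mm wooden packing block, reddish brown, 0.05 kg; point at its centre, long side along its y. At the start it lies in one of the slots of the blue bin, its long side along the slot; None if absent in this run
- block_3: The same block; origin under it on its underside
- block_4_c (a point): 22 x 60 x 22 mm wooden packing block, reddish brown, 0.05 kg; point at its centre, long side along its y. At the start it lies in one of the slots of the blue bin, its long side along the slot; None if absent in this run
- block_4: The same block; origin under it on its underside

How it is judged:
By the outcome, as a careful person would: the job done as asked, in the order asked, and still so for the second after the job is handed in, with the robot touching nothing.
Of block_0, block_1, block_2, block_3, block_4 only 3 to 5 are there at a start; the rules pass over those that are not, and their reading is None.
At some moment in a run one of tape_measure, block_0, block_1, block_2, block_3, block_4 may be knocked a few centimetres aside while the robot is not near it.
Once in a run the grip may slacken for a moment while it holds something.
It also fails if it takes over 210 s, if anything falls off the work surface, if the arm or the gripper's body presses on something with over 40 N, if the wrist force passes 120 N, or if a joint passes its speed limit or range.

## Working session

There is one attempt and no reset: what is moved stays moved. The work goes in short steps, Python scripts to look and compute and a tool call to move; the robot and the scene stay as the last step left them, time stands still between calls to the robot, and variables do not carry over. Pictures are saved under pics/ and viewed, at most 14 in all, crops included, and the job is handed in when it is done.

Besides the shell and the picture viewer there is one more tool, called after "Request:" as name(argument=value, ...), one argument or row to a line, values as JSON. play_rows: Moves the arm, as the interface text tells. Its arguments: {"type":"object","properties":{"rotation":{"type":"array"},"travel":{"type":"array"},"claw":{"type":"array"}},"required":["rotation","travel","claw"]}

```bash
ls; mkdir -p pics
cat > h.py <<'E'
import numpy as np, cv2
from rig import ctrl, eyes, workorder
from scipy.spatial.transform import Rotation as R
def cap(n):
    return eyes.capture(n)
def K(c): return np.array([[c['fx'],0,c['cx']],[0,c['fy'],c['cy']],[0,0,1.]])
def ray(c,uv):
    p=cv2.undistortPoints(np.array(uv,float).reshape(-1,1,2),K(c),np.array(c['distortion'],float)).reshape(-1,2)
    T=np.array(c['T']); d=np.c_[p,np.ones(len(p))]@T[:3,:3].T
    return T[:3,3],d
def onz(c,uv,z):
    o,d=ray(c,uv); return o+d*((z-o[2])/d[:,2])[:,None]
def proj(c,P):
    T=np.linalg.inv(np.array(c['T']))
    return cv2.projectPoints(np.array(P,float).reshape(-1,1,3),cv2.Rodrigues(T[:3,:3])[0],T[:3,3],K(c),np.array(c['distortion'],float))[0].reshape(-1,2)
def save(c,n): cv2.imwrite('pics/'+n+'.png',cv2.cvtColor(c['img'],cv2.COLOR_RGB2BGR))
def st():
    s=ctrl.sense(); return s
def tool(): # world->tool
    s=st(); q=s['eef_rot']; return np.array(s['ee_pos']),R.from_quat([q[1],q[2],q[3],q[0]])
E
python3 - <<'E'
from h import *
for n in('scene','top'):
    c=cap(n); save(c,n+'0'); print(n,np.round(c['T'],3).tolist(),c['fx'])
s=st(); p,r=tool(); print(s['time'],s['ee_pos'],s['finger_gap'],r.as_matrix().round(3).tolist())
E
```

```text
pics
scene [[0.598, -0.394, 0.698, -190.781], [-0.801, -0.299, 0.519, -666.469], [0.004, -0.869, -0.494, 566.367], [0.0, 0.0, 0.0, 1.0]] 506.2405335928968
top [[0.016, -0.994, 0.109, 387.5], [-0.999, -0.02, -0.029, -152.797], [0.031, -0.109, -0.994, 1113.096], [0.0, 0.0, 0.0, 1.0]] 506.26664186030314
0.1 [222.40636098 475.15372119 230.75281022] 85.29357923932861 [[-0.906, 0.424, -0.001], [0.424, 0.906, -0.001], [0.0, -0.001, -1.0]]
```

View pics/scene0.png

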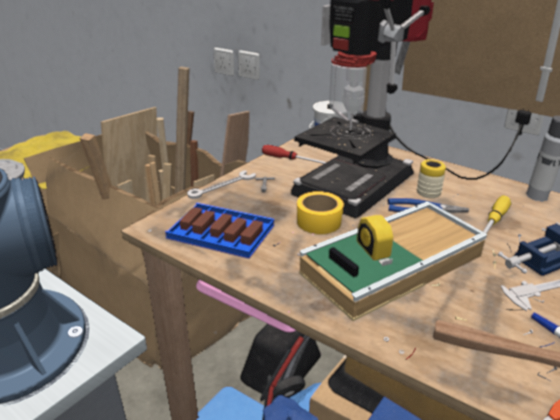

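View pics/top0.png

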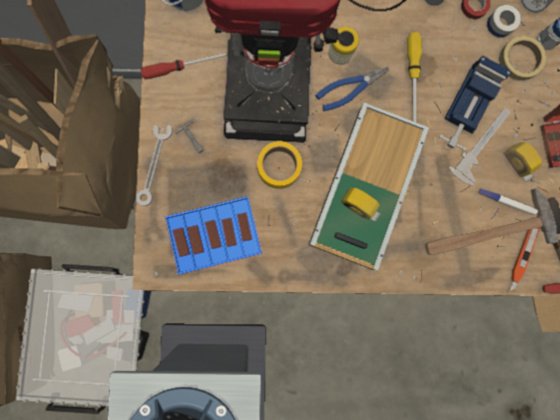

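The top view shows the box from (311,245) to (428,123) with the cover bar at (350,240). The tape measure is at (361,202), the bin at (215,235) holds five blocks, and the tape roll is at (280,164). The scene view agrees.

```bash
cat >> h.py <<'E'
def blobs(m,amin,roi=None):
    m=m.astype(np.uint8)
    if roi:
        k=np.zeros_like(m); x0,y0,x1,y1=roi; k[y0:y1,x0:x1]=1; m=m*k
    cs,_=cv2.findContours(m,cv2.RETR_EXTERNAL,cv2.CHAIN_APPROX_NONE)
    return [c for c in cs if cv2.contourArea(c)>amin]
def rectw(c,cnt,z):
    """contour -> world rectangle on plane z: centre, sizes(long,short), angle of long side (deg)"""
    P=onz(c,cnt.reshape(-1,2),z)[:,:2].astype(np.float32)
    (x,y),(w,h),a=cv2.minAreaRect(P)
    if w<h: w,h,a=h,w,a+90
    return np.round([x,y,w,h,(a+90)%180-90],1)
def hsv(c): return [x.astype(int) for x in cv2.split(cv2.cvtColor(c['img'],cv2.COLOR_RGB2HSV))]
def blocks(c,z=26,roi=(150,180,300,290)):
    h,s,v=hsv(c); return [rectw(c,b,z) for b in blobs(((h<12)|(h>170))&(s>90)&(v<150),40,roi)]
E
python3 - <<'E'
from h import *
c=cap('top'); h,s,v=hsv(c)
print('blocks');[print(b) for b in blocks(c)]
for b in blobs((h>100)&(h<125)&(s>120)&(v>120),1500,(150,180,300,290)): print('bin',rectw(c,b,17))
g=(h>60)&(h<90)&(s>80)
gb=blobs(g,800,(290,90,440,290))
for b in gb: print('green',rectw(c,b,47))
hull=cv2.convexHull(np.vstack(gb)); print('greenhull',rectw(c,hull,47))
m=np.zeros(v.shape,np.uint8); cv2.fillConvexPoly(m,hull,1)
for b in blobs((v<60)&(m>0)&(s<150),60): print('dark',rectw(c,b,69),b.reshape(-1,2).mean(0))
for b in blobs((h>18)&(h<32)&(s>150)&(v>110),80,(250,130,440,260)): print('yellow',rectw(c,b,112),rectw(c,b,48),b.reshape(-1,2).mean(0))
for n,uv in dict(TL=(364,103),TR=(428,123),BR=(377,270),BL=(311,245)).items(): print(n,onz(c,uv,51).round(0))
cr=cv2.resize(c['img'][90:290,290:450],None,fx=3.7,fy=3,interpolation=cv2.INTER_CUBIC); cr=cv2.resize(c['img'][95:285,295:445],None,fx=3.15,fy=3.15,interpolation=cv2.INTER_CUBIC)
cv2.imwrite('pics/boxcrop.png',cr[:,:,::-1])
E
```

```text
blocks
[425.7  14.9  55.5  18.5  17.2]
[431.2 -15.4  55.7  19.   15.8]
[443.3 -52.9  55.3  17.2  16.4]
[448.4 -86.6  55.2  17.1  13.2]
[ 460.6 -119.7   54.9   16.1   13.1]
bin [442.7 -52.2 182.2 127.2 -74.8]
green [ 482.  -361.2  155.9  127.7  -20.2]
greenhull [ 482.  -361.2  155.9  127.7  -20.2]
yellow [ 511.2 -356.2   66.2   34.7   58.3] [ 519.1 -369.2   70.5   36.9   58.3] [361.20779221 200.72727273]
yellow [ 583.1 -189.3   91.2   89.1  -25.6] [ 595.7 -191.6   97.1   94.8  -25.6] [279.04761905 163.50793651]
TL [[ 733. -374.   51.]]
TR [[ 692. -514.   51.]]
BR [[ 373. -401.   51.]]
BL [[ 423. -261.   51.]]
```

View pics/boxcrop.png

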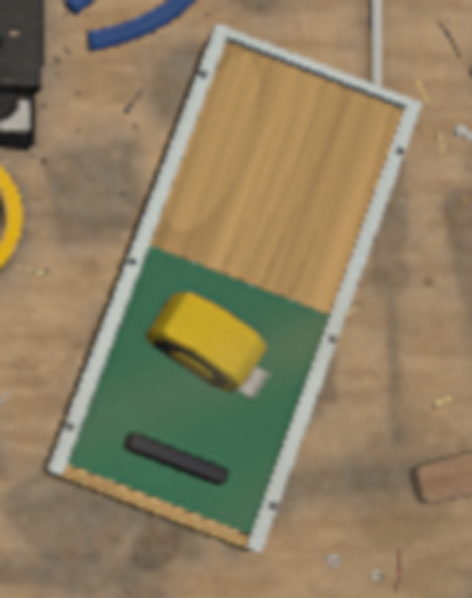

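The crop shows the rail corners at (217,28), (420,103), (257,550) and (48,470), and the bar from (128,443) to (227,475). The tape measure is skewed about 12° from square. I'll fix the box frame and triangulate the tape measure.

```bash
cat >> h.py <<'E'
def go(x,y,z,yaw,ref=None):
    """target TCP, tool y axis at yaw deg, tool pointing down -> rotation, travel units from current pose"""
    p,r=ref or tool()
    a=np.radians(yaw); ty=[np.cos(a),np.sin(a),0]; tz=[0,0,-1]; tx=np.cross(ty,tz)
    t=R.from_matrix(np.c_[tx,ty,tz]); P=np.array([x,y,z],float)
    rot=(r.inv()*t).as_rotvec(degrees=True)/8; tr=r.inv().apply(P-p)/50
    print('rot',rot.round(2).tolist(),'trav',tr.round(2).tolist(),'| relative rows from straight-down goal pose use tool axes'); return P,t
E
python3 - <<'E'
from h import *
c=cap('top'); d=cap('scene')
cn=np.array([(217,28),(420,103),(257,550),(48,470)])/3.15+[295,95]
W=onz(c,cn,51)[:,:2]; print('corners',W.round(0).tolist())
ax=(W[0]-W[3])+(W[1]-W[2]); yaw=np.arctan2(ax[1],ax[0]); print('yaw',np.degrees(yaw))
ex=np.array([np.cos(yaw),np.sin(yaw)]); O=W.mean(0)-73*ex; print('box origin',O.round(1), 'len/wid',np.linalg.norm(W[0]-W[3]),np.linalg.norm(W[0]-W[1]))
bar=onz(c,np.array([(128,443),(227,475)])/3.15+[295,95],69)[:,:2]; bm=bar.mean(0); print('bar',bm, 'in box x',(bm-O)@ex,'y',(bm-O)@[-ex[1],ex[0]],'len',np.linalg.norm(bar[0]-bar[1]))
hh=[]
for cc,roi,nm in((c,(335,180,385,222),'top'),(d,(352,208,400,264),'scene')):
    h,s,v=hsv(cc); m=(((h>15)&(h<35)&(s>120))|((v<75)&(s<160)))
    b=max(blobs(m,50,roi),key=cv2.contourArea); M=cv2.moments(cv2.convexHull(b)); u=(M['m10']/M['m00'],M['m01']/M['m00']); print(nm,u,cv2.boundingRect(b)); hh.append(u)
o1,d1=ray(c,hh[0]);o2,d2=ray(d,hh[1]); d1=d1[0];d2=d2[0]
s=np.linalg.lstsq(np.c_[d1,-d2],o2-o1,rcond=None)[0]; A,B=o1+s[0]*d1,o2+s[1]*d2; print('tape centre',A.round(1),B.round(1))
a2=onz(c,np.array([(188,293),(265,345)])/3.15+[295,95],105)[:,:2]; e=a2[0]-a2[1]; print('tape long dir',np.degrees(np.arctan2(e[1],e[0])),np.linalg.norm(e))
h,s,v=hsv(d)
bb=blobs((h>18)&(h<32)&(s>150)&(v>110),80,(290,185,350,235))
E
```

```text
corners [[731.0, -374.0], [681.0, -515.0], [374.0, -400.0], [424.0, -260.0]]
yaw -20.48475346930578
box origin [ 484.  -361.5] len/wid 326.8195694173681 149.14738976207641
bar [ 432.40381371 -343.1998031 ] in box x -54.75993687153836 y -0.9245338115755304 len 68.39239997407039
top (360.24504891434026, 202.4440467668814) (342, 188, 37, 30)
scene (375.4233979536887, 236.0961227786753) (357, 215, 37, 45)
tape centre [ 511.7 -360.5   75.9] [ 512.9 -362.4   76.5]
tape long dir 56.678957654142394 59.37043317872949
```

Run:
```python
from h import *
g=go(512,-361,180,-32)
```

```text
rot [-0.0, 0.0, 12.11] trav [-12.34, -12.69, 1.03] | relative rows from straight-down goal pose use tool axes
```

Request:
play_rows(
  rotation=[
    [0,0,0.7],
    [0,0,1.4],
    [0,0,2.1],
    [0,0,2.8],
    [0,0,3.5],
    [0,0,4.2],
    [0,0,4.9],
    [0,0,5.6],
    [0,0,6],
    [0,0,6],
  ],
  travel=[
    [-0.7,-0.7,0],
    [-1.4,-1.4,0],
    [-2.1,-2.1,0],
    [-2.8,-2.8,0],
    [-3.5,-3.5,0],
    [-4.2,-4.2,0],
    [-4.9,-4.9,0],
    [-5.6,-5.6,0],
    [-6,-6,0],
    [-6,-6,0],
  ],
  claw=[1,1,1,1,1,1,1,1,1,1],
)

```text
time: 1.25
ee_pos: [367.9, 73.8, 231.4]
eef_rot: [0.0, 0.598, 0.802, -0.0]
ft_force: [-0.1, 0.7, -0.7]
finger_gap: 85.4
finger_force: 0.0
```

Run:
```python
from h import *
g=go(512,-361,180,-32); print(st()['ee_pos'],st()['q'])
```

```text
rot [0.0, 0.0, 6.07] trav [-9.16, 0.29, 1.04] | relative rows from straight-down goal pose use tool axes
[367.86970903  73.8168244  231.39393526] [ 1.98663045e-01 -2.01597574e-02 -3.12879572e-01  1.27767129e+00
 -7.73786432e-04  1.48062109e+00]
```

Request:
play_rows(
  rotation=[
    [0,0,0.7],
    [0,0,1.4],
    [0,0,2.1],
    [0,0,2.8],
    [0,0,3.5],
    [0,0,4.2],
    [0,0,4.9],
    [0,0,5.6],
    [0,0,6.07],
    [0,0,6.07],
  ],
  travel=[
    [-0.9,0,0],
    [-1.8,0,0],
    [-2.8,0,0],
    [-3.8,0.1,0.1],
    [-4.8,0.1,0.3],
    [-5.8,0.2,0.5],
    [-6.8,0.3,0.7],
    [-7.8,0.3,0.9],
    [-8.6,0.3,1.04],
    [-9.16,0.3,1.04],
  ],
  claw=[1,1,1,1,1,1,1,1,1,1],
)

```text
time: 2.25
ee_pos: [515.2, -359.1, 177.3]
eef_rot: [-0.001, 0.874, 0.486, -0.001]
ft_force: [1.1, 0.7, 0.3]
finger_gap: 85.2
finger_force: 0.0
```

Run:
```python
from h import *
g=go(512,-361,62,-32); print(st()['ee_pos'],st()['q'])
c=cap('scene'); save(c,'s1')
```

```text
rot [-0.01, 0.0, 0.03] trav [-0.07, -0.03, 2.31] | relative rows from straight-down goal pose use tool axes
[ 515.21186816 -359.07421492  177.30027741] [-6.08587098e-01  4.37267342e-01  1.43629424e-01  1.27911948e+00
 -1.74866053e-04  1.51697873e+00]
```

View pics/s1.png

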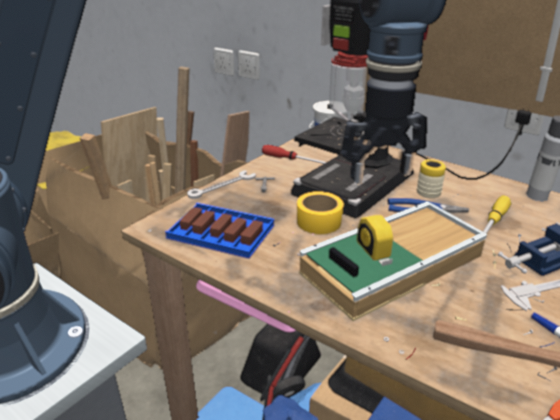

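The gripper (385,160) hovers over the tape measure (376,238). Descending.

Request:
play_rows(
  rotation=[
    [0,0,0],
    [0,0,0],
    [0,0,0],
    [0,0,0],
    [0,0,0],
    [0,0,0],
    [0,0,0],
    [0,0,0],
    [0,0,0],
    [0,0,0],
  ],
  travel=[
    [0,0,0.1],
    [0,0,0.4],
    [0,0,0.7],
    [0,0,1],
    [0,0,1.3],
    [0,0,1.6],
    [0,0,1.9],
    [0,0,2.2],
    [0,0,2.32],
    [0,0,2.32],
  ],
  claw=[1,1,1,1,1,1,1,1,1,1],
)

```text
time: 3.3
ee_pos: [514.3, -355.6, 62.8]
eef_rot: [-0.001, 0.873, 0.488, -0.0]
ft_force: [-0.1, -0.3, -0.6]
finger_gap: 85.2
finger_force: 0.0
```

Request:
play_rows(
  rotation=[
    [0,0,0],
    [0,0,0],
    [0,0,0],
    [0,0,0],
    [0,0,0],
    [0,0,0],
    [0,0,0],
    [0,0,0],
    [0,0,0],
    [0,0,0],
  ],
  travel=[
    [0,0,0],
    [0,0,0],
    [0,0,0],
    [0,0,0],
    [0,0,0],
    [0,0,0],
    [0,0,0],
    [0,0,0],
    [0,0,0],
    [0,0,0],
  ],
  claw=[-1,-1,-1,-1,-1,-1,-1,-1,-1,-1],
)

```text
time: 4.3
ee_pos: [515.0, -357.5, 64.1]
eef_rot: [0.0, 0.873, 0.487, 0.0]
ft_force: [0.6, 1.5, 5.3]
finger_gap: 33.4
finger_force: 59.3
```

Request:
play_rows(
  rotation=[
    [0,0,0],
    [0,0,0],
    [0,0,0],
    [0,0,0],
    [0,0,0],
    [0,0,0],
    [0,0,0],
    [0,0,0],
    [0,0,0],
    [0,0,0],
  ],
  travel=[
    [0,0,-0.1],
    [0,0,-0.3],
    [0,0,-0.6],
    [0,0,-0.9],
    [0,0,-1.2],
    [0,0,-1.5],
    [0,0,-1.7],
    [0,0,-1.8],
    [0,0,-1.8],
    [0,0,-1.8],
  ],
  claw=[-1,-1,-1,-1,-1,-1,-1,-1,-1,-1],
)

```text
time: 5.3
ee_pos: [514.5, -357.1, 152.8]
eef_rot: [-0.0, 0.873, 0.487, -0.0]
ft_force: [-0.2, -0.1, -2.8]
finger_gap: 33.6
finger_force: 59.8
```

Run:
```python
from h import *
c=cap('top'); print(onz(c,[(195,180),(206,207),(150,160),(195,145),(212,170),(258,164)],0).round(0).tolist())
g=go(565,-15,155,15); print(st()['finger_gap'],st()['finger_force'])
```

```text
[[564.0, -8.0, 0.0], [504.0, -34.0, 0.0], [606.0, 93.0, 0.0], [643.0, -5.0, 0.0], [587.0, -45.0, 0.0], [603.0, -146.0, 0.0]]
rot [-0.01, -0.0, -5.83] trav [6.36, -2.73, -0.05] | relative rows from straight-down goal pose use tool axes
33.38323921884776 59.754871129989624
```

Request:
play_rows(
  rotation=[
    [0,0,-0.3],
    [0,0,-0.8],
    [0,0,-1.4],
    [0,0,-2],
    [0,0,-2.6],
    [0,0,-3.2],
    [0,0,-3.9],
    [0,0,-4.6],
    [0,0,-5.2],
    [0,0,-5.83],
  ],
  travel=[
    [0.3,-0.2,0],
    [0.8,-0.65,0],
    [1.4,-1.15,0],
    [2.1,-1.75,0],
    [2.75,-2.28,0],
    [3.5,-2.4,0],
    [4.3,-2.5,0],
    [5.1,-2.6,0],
    [5.8,-2.7,0],
    [6.36,-2.73,0],
  ],
  claw=[-1,-1,-1,-1,-1,-1,-1,-1,-1,-1],
)

```text
time: 6.35
ee_pos: [565.0, -12.2, 152.9]
eef_rot: [-0.0, 0.606, 0.795, -0.0]
ft_force: [-0.4, -0.6, -1.9]
finger_gap: 33.5
finger_force: 60.4
```

Run:
```python
from h import *
g=go(565,-15,19,15); print(st()['finger_gap'],st()['finger_force'])
c=cap('scene'); save(c,'s2')
```

```text
rot [-0.01, -0.0, 0.04] trav [-0.06, -0.01, 2.68] | relative rows from straight-down goal pose use tool axes
33.52332868229906 60.366976261138916
```

View pics/s2.png

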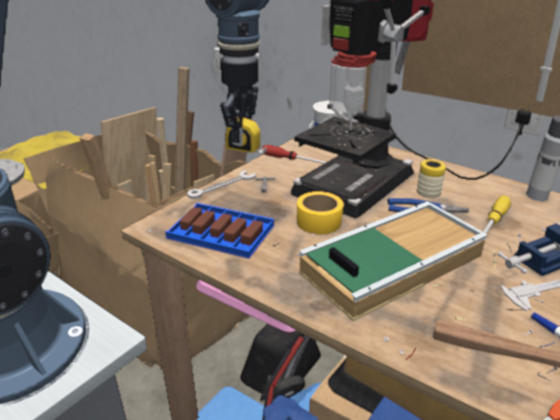

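The tape measure hangs upright in the grip at (243,135). Lowering.

Request:
play_rows(
  rotation=[
    [0,0,0],
    [0,0,0],
    [0,0,0],
    [0,0,0],
    [0,0,0],
    [0,0,0],
    [0,0,0],
    [0,0,0],
    [0,0,0],
    [0,0,0],
  ],
  travel=[
    [0,0,0.3],
    [0,0,0.7],
    [0,0,1.1],
    [0,0,1.5],
    [0,0,1.9],
    [0,0,2.2],
    [0,0,2.4],
    [0,0,2.55],
    [0,0,2.62],
    [0,0,2.64],
  ],
  claw=[-1,-1,-1,-1,-1,-1,-1,-1,-1,-1],
)

```text
time: 7.4
ee_pos: [565.3, -14.9, 21.3]
eef_rot: [0.0, 0.609, 0.793, -0.0]
ft_force: [1.3, 0.2, -2.6]
finger_gap: 33.4
finger_force: 60.6
```

Request:
play_rows(
  rotation=[
    [0,0,0],
    [0,0,0],
    [0,0,0],
  ],
  travel=[
    [0,0,0.02],
    [0,0,0.04],
    [0,0,0.04],
  ],
  claw=[-1,-1,-1],
)

```text
time: 7.7
ee_pos: [565.5, -15.0, 19.6]
eef_rot: [0.0, 0.609, 0.793, 0.0]
ft_force: [-0.1, 0.4, -3.5]
finger_gap: 33.3
finger_force: 60.6
```

Request:
play_rows(
  rotation=[
    [0,0,0],
    [0,0,0],
    [0,0,0],
    [0,0,0],
  ],
  travel=[
    [0,0,0.02],
    [0,0,0.04],
    [0,0,0.05],
    [0,0,0.05],
  ],
  claw=[-1,-1,-1,-1],
)

```text
time: 8.1
ee_pos: [565.5, -14.9, 17.4]
eef_rot: [0.0, 0.609, 0.793, 0.0]
ft_force: [-1.6, 1.2, 3.9]
finger_gap: 33.4
finger_force: 61.4
```

Request:
play_rows(
  rotation=[
    [0,0,0],
    [0,0,0],
    [0,0,0],
    [0,0,0],
    [0,0,0],
    [0,0,0],
  ],
  travel=[
    [0,0,0],
    [0,0,0],
    [0,0,0],
    [0,0,0],
    [0,0,0],
    [0,0,0],
  ],
  claw=[0.1,0.2,0.3,0.4,0.4,0.4],
)

```text
time: 8.7
ee_pos: [565.3, -15.0, 16.7]
eef_rot: [-0.0, 0.609, 0.793, -0.0]
ft_force: [-0.1, 0.6, -0.7]
finger_gap: 59.7
finger_force: 0.0
```

Request:
play_rows(
  rotation=[
    [0,0,0],
    [0,0,0],
    [0,0,0],
    [0,0,0],
    [0,0,0],
    [0,0,0],
    [0,0,0],
    [0,0,0],
    [0,0,0],
    [0,0,0],
  ],
  travel=[
    [0,0,-0.1],
    [0,0,-0.3],
    [0,0,-0.6],
    [0,0,-0.9],
    [0,0,-1.2],
    [0,0,-1.5],
    [0,0,-1.9],
    [0,0,-2.3],
    [0,0,-2.6],
    [0,0,-2.6],
  ],
  claw=[0.4,0.4,0.4,0.4,0.4,0.4,0.4,0.4,0.4,0.4],
)

```text
time: 9.7
ee_pos: [566.7, -14.9, 149.7]
eef_rot: [0.002, 0.609, 0.793, 0.001]
ft_force: [0.9, -0.4, -0.7]
finger_gap: 59.9
finger_force: 0.0
```

Run:
```python
from h import *
print('to bar');g=go(432.4,-343.2,160,-20.5); print(st()['q'])
c=cap('scene'); h,s,v=hsv(c)
for b in blobs((h>18)&(h<32)&(s>150)&(v>110),30): print(cv2.boundingRect(b),cv2.contourArea(b))
print('expect tape px',proj(c,[[565,-15,0],[565,-15,65]]).round(0).tolist())
```

```text
to bar
rot [0.03, -0.0, 4.44] trav [-5.65, -4.29, -0.22] | relative rows from straight-down goal pose use tool axes
[-2.63279473e-02  3.43750155e-01 -7.62430638e-02  1.14635651e+00
 -8.44649210e-05  1.28270985e+00]
(489, 196, 22, 27) 257.5
(297, 191, 47, 43) 1603.0
(236, 189, 12, 12) 103.0
(231, 176, 31, 33) 332.0
(24, 167, 8, 13) 36.5
(421, 160, 25, 16) 207.5
(8, 133, 72, 33) 693.5
expect tape px [[244.0, 203.0], [244.0, 178.0]]
```

Request:
play_rows(
  rotation=[
    [0,0,0.3],
    [0,0,0.8],
    [0,0,1.4],
    [0,0,2],
    [0,0,2.6],
    [0,0,3.2],
    [0,0,3.8],
    [0,0,4.44],
    [0,0,4.44],
    [0,0,4.44],
  ],
  travel=[
    [-0.3,-0.2,0],
    [-0.8,-0.6,0],
    [-1.5,-1.1,0],
    [-2.2,-1.6,0],
    [-2.9,-2.1,0],
    [-3.6,-2.7,0],
    [-4.3,-3.2,0],
    [-5,-3.8,0],
    [-5.5,-4.2,0],
    [-5.65,-4.29,0],
  ],
  claw=[0.2,0.2,0.2,0.2,0.2,0.2,0.2,0.2,0.2,0.2],
)

```text
time: 10.75
ee_pos: [429.3, -345.7, 145.9]
eef_rot: [-0.0, 0.823, 0.568, -0.0]
ft_force: [-0.1, 0.1, 0.9]
finger_gap: 51.3
finger_force: 0.0
```

Run:
```python
from h import *
g=go(432.4,-343.2,52,-20.5)
```

```text
rot [-0.01, 0.0, -0.03] trav [0.07, 0.04, 1.88] | relative rows from straight-down goal pose use tool axes
```

Request:
play_rows(
  rotation=[
    [0,0,0],
    [0,0,0],
    [0,0,0],
    [0,0,0],
    [0,0,0],
    [0,0,0],
    [0,0,0],
    [0,0,0],
  ],
  travel=[
    [0.05,0.04,0.2],
    [0.05,0.04,0.5],
    [0.05,0.04,0.9],
    [0.05,0.04,1.3],
    [0.05,0.04,1.6],
    [0.05,0.04,1.8],
    [0.05,0.04,1.88],
    [0.05,0.04,1.88],
  ],
  claw=[0.2,0.2,0.2,0.2,0.2,0.2,0.2,0.2],
)

```text
time: 11.55
ee_pos: [434.1, -340.8, 52.3]
eef_rot: [-0.0, 0.821, 0.57, -0.0]
ft_force: [-0.4, 0.6, 0.6]
finger_gap: 51.4
finger_force: 0.0
```

Request:
play_rows(
  rotation=[
    [0,0,0],
    [0,0,0],
    [0,0,0],
    [0,0,0],
    [0,0,0],
    [0,0,0],
    [0,0,0],
    [0,0,0],
  ],
  travel=[
    [0,0,0],
    [0,0,0],
    [0,0,0],
    [0,0,0],
    [0,0,0],
    [0,0,0],
    [0,0,0],
    [0,0,0],
  ],
  claw=[-1,-1,-1,-1,-1,-1,-1,-1],
)

```text
time: 12.35
ee_pos: [434.6, -342.1, 53.7]
eef_rot: [0.001, 0.822, 0.57, 0.0]
ft_force: [1.3, 0.7, 8.1]
finger_gap: 10.2
finger_force: 62.7
```

Run:
```python
from h import *
O=np.array([484,-361.5]);a=np.radians(-20.5);ex=np.array([np.cos(a),np.sin(a)])
p=st()['ee_pos']; print(p,st()['finger_gap'],'bar box-x',(p[:2]-O)@ex,(p[:2]-O)@[-ex[1],ex[0]])
g=go(p[0]+147*ex[0],p[1]+147*ex[1],p[2],-20.5)
```

```text
[ 434.58390199 -342.09340898   53.74488603] 10.202087223220165 bar box-x -53.083016129165166 0.8717318243847931
rot [0.01, 0.0, -0.0] trav [0.0, 2.94, 0.01] | relative rows from straight-down goal pose use tool axes
```

Request:
play_rows(
  rotation=[
    [0,0,0],
    [0,0,0],
    [0,0,0],
    [0,0,0],
    [0,0,0],
    [0,0,0],
    [0,0,0],
    [0,0,0],
    [0,0,0],
    [0,0,0],
  ],
  travel=[
    [0,0.2,0],
    [0,0.5,0],
    [0,0.9,0],
    [0,1.3,0],
    [0,1.7,0],
    [0,2.1,0],
    [0,2.4,0],
    [0,2.6,0],
    [0,2.75,0],
    [0,2.8,0],
  ],
  claw=[-1,-1,-1,-1,-1,-1,-1,-1,-1,-1],
)

```text
time: 13.35
ee_pos: [565.9, -390.6, 53.7]
eef_rot: [0.0, 0.822, 0.57, 0.0]
ft_force: [-1.1, 4.9, 10.0]
finger_gap: 10.5
finger_force: 63.1
```

Request:
play_rows(
  rotation=[
    [0,0,0],
    [0,0,0],
    [0,0,0],
    [0,0,0],
    [0,0,0],
  ],
  travel=[
    [0,0.04,0],
    [0,0.08,0],
    [0,0.12,0],
    [0,0.14,0],
    [0,0.14,0],
  ],
  claw=[-1,-1,-1,-1,-1],
)

```text
time: 13.85
ee_pos: [572.0, -392.8, 53.8]
eef_rot: [0.0, 0.822, 0.57, 0.0]
ft_force: [-0.2, 3.1, 8.5]
finger_gap: 10.3
finger_force: 62.9
```

```bash
cat >> h.py <<'E'
O=np.array([484,-361.5]);_a=np.radians(-20.5);ex=np.array([np.cos(_a),np.sin(_a)]);ey=np.array([-ex[1],ex[0]])
def box(p): return (np.array(p)[:2]-O)@ex,(np.array(p)[:2]-O)@ey
def unbox(x,y): return O+x*ex+y*ey
E
python3 - <<'E'
from h import *
s=st();print(box(s['ee_pos']),s['finger_gap'],s['ft_force'])
E
```

```text
(np.float64(93.38098567857361), np.float64(1.4711310545310634)) 10.263745777871499 [-0.15703156  3.13145441  8.47686447]
```

Request:
play_rows(
  rotation=[
    [0,0,0],
    [0,0,0],
    [0,0,0],
    [0,0,0],
    [0,0,0],
  ],
  travel=[
    [0,0.02,0],
    [0,0.04,0],
    [0,0.06,0],
    [0,0.08,0],
    [0,0.08,0],
  ],
  claw=[-1,-1,-1,-1,-1],
)

```text
time: 14.35
ee_pos: [574.4, -393.7, 53.8]
eef_rot: [-0.001, 0.822, 0.57, -0.0]
ft_force: [-5.9, 5.8, 11.1]
finger_gap: 10.4
finger_force: 63.4
```

Request:
play_rows(
  rotation=[
    [0,0,0],
    [0,0,0],
    [0,0,0],
    [0,0,0],
    [0,0,0],
  ],
  travel=[
    [0,0.02,0],
    [0,0.04,0],
    [0,0.06,0],
    [0,0.08,0],
    [0,0.08,0],
  ],
  claw=[-1,-1,-1,-1,-1],
)

```text
time: 14.85
ee_pos: [574.6, -393.8, 53.7]
eef_rot: [-0.004, 0.822, 0.57, -0.002]
ft_force: [-19.4, 10.5, 21.2]
finger_gap: 10.2
finger_force: 64.6
```

Cover is at its stop. Release, rise, and look.

Request:
play_rows(
  rotation=[
    [0,0,0],
    [0,0,0],
    [0,0,0],
    [0,0,0],
    [0,0,0],
  ],
  travel=[
    [0,-0.04,0],
    [0,-0.08,0],
    [0,-0.08,0],
    [0,-0.08,0],
    [0,-0.08,0],
  ],
  claw=[-0.5,0,0.2,0.2,0.2],
)

```text
time: 15.35
ee_pos: [575.6, -394.7, 52.7]
eef_rot: [0.0, 0.822, 0.57, -0.0]
ft_force: [0.3, 0.4, -0.2]
finger_gap: 51.1
finger_force: 0.0
```

Request:
play_rows(
  rotation=[
    [0,0,0],
    [0,0,0],
    [0,0,0],
    [0,0,0],
    [0,0,0],
    [0,0,0],
    [0,0,0],
    [0,0,0],
    [0,0,0],
    [0,0,0],
  ],
  travel=[
    [0,0,-0.3],
    [0,0,-0.7],
    [0,0,-1.2],
    [0,0,-1.7],
    [0,0,-2.1],
    [0,0,-2.2],
    [0.5,-0.5,-2.2],
    [1.2,-1,-2.2],
    [2,-1.5,-2.2],
    [2.5,-1.9,-2.2],
  ],
  claw=[0.2,0.2,0.2,0.4,0.5,0.6,0.75,0.75,0.75,0.75],
)

```text
time: 16.35
ee_pos: [529.1, -241.7, 161.7]
eef_rot: [-0.001, 0.822, 0.57, -0.0]
ft_force: [0.2, 0.4, 0.0]
finger_gap: 74.7
finger_force: 0.0
```

Run:
```python
from h import *
c=cap('top'); save(c,'t2')
[print(b) for b in blocks(c)]
s=st();print(s['ee_pos'])
```

```text
[425.5  14.9  55.3  18.9  17.4]
[431.2 -15.4  55.6  19.   15.8]
[448.  -51.3  45.3  17.1  15.7]
[463.2 -81.7  25.8  15.    1.6]
[ 527.43188672 -238.25329776  162.05181359]
```

View pics/t2.png

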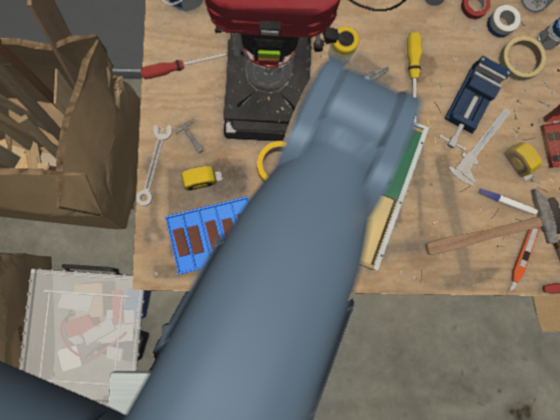

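The tape measure stands clear of the bin at (200,177), but the arm hides the box. Going to the leftmost block.

Run:
```python
from h import *
g=go(424.6,16,130,15.2)
```

```text
rot [-0.02, -0.02, -4.45] trav [4.05, -3.7, 0.66] | relative rows from straight-down goal pose use tool axes
```

Request:
play_rows(
  rotation=[
    [0,0,-0.3],
    [0,0,-0.8],
    [0,0,-1.4],
    [0,0,-2],
    [0,0,-2.7],
    [0,0,-3.3],
    [0,0,-3.9],
    [0,0,-4.45],
    [0,0,-4.45],
    [0,0,-4.45],
  ],
  travel=[
    [0.4,-0.4,0],
    [1,-0.9,0],
    [1.6,-1.5,0],
    [2.3,-2.1,0],
    [2.9,-2.7,0],
    [3.5,-3.2,0.2],
    [3.8,-3.5,0.4],
    [4.05,-3.7,0.6],
    [4.05,-3.7,0.66],
    [4.05,-3.7,0.66],
  ],
  claw=[0.75,0.75,0.75,0.75,0.75,0.75,0.75,0.75,0.75,0.75],
)

```text
time: 17.4
ee_pos: [427.7, 10.2, 129.2]
eef_rot: [-0.0, 0.609, 0.794, -0.0]
ft_force: [-0.1, -0.3, -0.5]
finger_gap: 75.0
finger_force: 0.0
```

Run:
```python
from h import *
c=cap('top'); save(c,'t3')
[print(b) for b in blocks(c)]
g=go(424.6,16,2,15.2);print(st()['ee_pos'])
cv2.imwrite('pics/t3c.png',cv2.resize(c['img'][85:295,140:450],None,fx=2.55,fy=2.55,interpolation=cv2.INTER_CUBIC)[:,:,::-1])
```

```text
[415.5  10.3  33.3  15.4  17.8]
[431.2 -15.4  55.6  19.   15.8]
[443.3 -52.9  55.3  17.2  16.4]
[448.4 -86.6  55.2  17.1  13.2]
[ 460.6 -119.6   54.9   16.3   13.1]
rot [-0.0, 0.0, -0.03] trav [0.14, -0.04, 2.55] | relative rows from straight-down goal pose use tool axes
[428.13894479   9.90347605 129.59070847]
```

View pics/t3c.png

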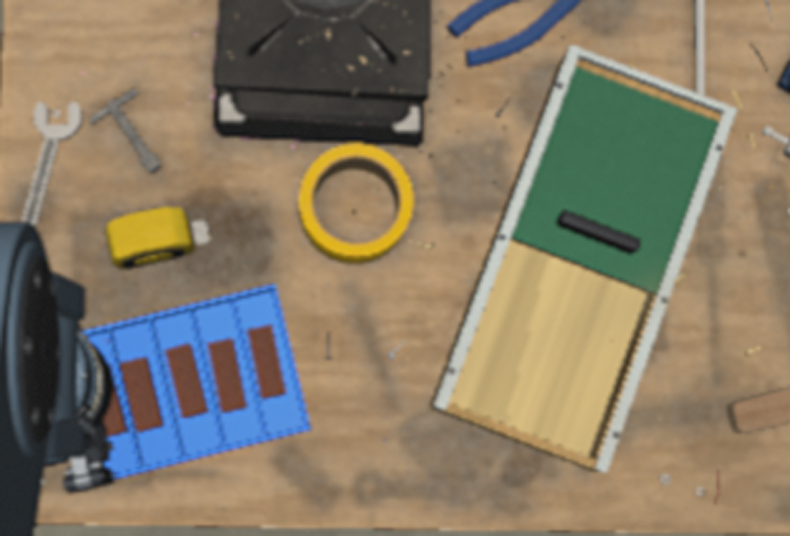

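The cover is open, with the bar at crop (599,230) and the compartment empty. The rail corners are at (574,46), (737,106), (607,472) and (433,407). The tape measure stands at (148,236).

Run:
```python
from h import *
c=cap('top'); f=lambda l:np.array(l)/2.55+[140,85]
W=onz(c,f([(574,46),(737,106),(607,472),(433,407)]),51)[:,:2]
ax=(W[0]-W[3])+(W[1]-W[2]); yaw=np.arctan2(ax[1],ax[0]); e=ax/np.linalg.norm(ax); print(np.degrees(yaw),W.mean(0)-73*e)
bar=onz(c,f([(558,215),(640,246)]),69)[:,:2]; print('bar',bar.mean(0),box(bar.mean(0)),np.linalg.norm(bar[0]-bar[1]))
h,s,v=hsv(c)
hull=cv2.convexHull(np.vstack(blobs((h>60)&(h<90)&(s>80),500,(290,90,440,290)))); r=rectw(c,hull,47); print('cover',r, box(r[:2]))
for b in blobs((v<70)&(s<120),60,(340,160,400,190)): print('bar dark',rectw(c,b,69))
```

```text
-20.458131517044826 [ 484.68476323 -363.12031879]
bar [ 570.48542701 -393.03950164] (np.float64(92.0538605327406), np.float64(0.7456608624020707)) 72.2579553241255
cover [ 619.1 -411.8  157.   127.7  -20.2] (np.float64(144.15984404480974), np.float64(0.1984060889596495))
bar dark [ 569.6 -391.7   69.6   14.    69.7]
```

Request:
play_rows(
  rotation=[
    [0,0,0],
    [0,0,0],
    [0,0,0],
  ],
  travel=[
    [0.02,0,0.1],
    [0.02,0,0.2],
    [0.02,0,0.2],
  ],
  claw=[0.75,0.75,0.75],
)

```text
time: 17.8
ee_pos: [427.4, 10.8, 119.1]
eef_rot: [-0.0, 0.609, 0.793, -0.0]
ft_force: [0.2, 0.4, 0.4]
finger_gap: 74.5
finger_force: 0.0
```

```bash
sed -i 's/O=np.array(\[484,-361.5\])/O=np.array([486.5,-362.3])/' h.py
python3 - <<'E'
from h import *
g=go(426,16,3,15.2)
E
```

```text
rot [-0.01, -0.0, -0.02] trav [0.11, 0.0, 2.32] | relative rows from straight-down goal pose use tool axes
```

Request:
play_rows(
  rotation=[
    [0,0,0],
    [0,0,0],
    [0,0,0],
    [0,0,0],
    [0,0,0],
    [0,0,0],
    [0,0,0],
    [0,0,0],
    [0,0,0],
    [0,0,0],
  ],
  travel=[
    [0.1,0,0.2],
    [0.1,0,0.6],
    [0.1,0,1],
    [0.1,0,1.4],
    [0.1,0,1.7],
    [0.1,0,1.9],
    [0.1,0,2.05],
    [0.1,0,2.15],
    [0.1,0,2.2],
    [0.1,0,2.2],
  ],
  claw=[0.75,0.75,0.75,0.75,0.75,0.75,0.75,0.75,0.75,0.75],
)

```text
time: 18.8
ee_pos: [426.5, 16.1, 9.9]
eef_rot: [0.0, 0.608, 0.794, 0.0]
ft_force: [-1.2, -0.4, 0.6]
finger_gap: 74.8
finger_force: 0.0
```

Run:
```python
from h import *
g=go(426,16,3,15.2); print(st()['ft_force'])
c=cap('scene'); cv2.imwrite('pics/s3.png',cv2.resize(c['img'][140:270,150:320],None,fx=4,fy=4,interpolation=cv2.INTER_CUBIC)[:,:,::-1])
```

```text
rot [0.0, 0.0, -0.02] trav [0.0, -0.01, 0.14] | relative rows from straight-down goal pose use tool axes
[-1.17862043 -0.44365983  0.62090124]
```

View pics/s3.png

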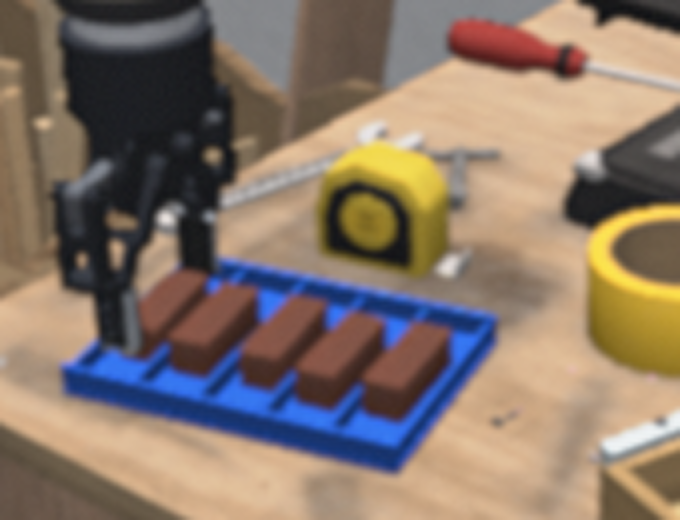

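The fingers straddle the first block inside its slot (crop (125,335) and (195,240)). Down 7 mm and close.

Request:
play_rows(
  rotation=[
    [0,0,0],
    [0,0,0],
    [0,0,0],
    [0,0,0],
    [0,0,0],
    [0,0,0],
    [0,0,0],
    [0,0,0],
    [0,0,0],
    [0,0,0],
  ],
  travel=[
    [0,0,0.07],
    [0,0,0.14],
    [0,0,0.14],
    [0,0,0.14],
    [0,0,0.14],
    [0,0,0.14],
    [0,0,0.14],
    [0,0,0.14],
    [0,0,0.14],
    [0,0,0.14],
  ],
  claw=[0.75,0.75,0.75,-1,-1,-1,-1,-1,-1,-1],
)

```text
time: 19.85
ee_pos: [426.5, 16.1, 3.2]
eef_rot: [0.0, 0.608, 0.794, 0.0]
ft_force: [-0.2, -0.1, 5.9]
finger_gap: 58.8
finger_force: 64.7
```

Request:
play_rows(
  rotation=[
    [0,0,0],
    [0,0,0],
    [0,0,0],
    [0,0,0],
    [0,0,0],
    [0,0,0],
    [0,0,0],
    [0,0,0],
    [0,0,0],
    [0,0,0],
  ],
  travel=[
    [0,0,-0.1],
    [0,0,-0.3],
    [0,0,-0.6],
    [0,0,-1],
    [0,0,-1.4],
    [0,0,-1.8],
    [0,0,-2],
    [0,0,-2.2],
    [0,0,-2.2],
    [0,0,-2.2],
  ],
  claw=[-1,-1,-1,-1,-1,-1,-1,-1,-1,-1],
)

```text
time: 20.85
ee_pos: [426.2, 16.1, 112.5]
eef_rot: [-0.0, 0.608, 0.794, -0.0]
ft_force: [0.3, -0.1, -0.1]
finger_gap: 58.9
finger_force: 64.4
```

Run:
```python
from h import *
t=unbox(44,0); print(t); g=go(*t,112,69.5)
```

```text
[ 527.71357633 -377.70912478]
rot [-0.0, -0.0, -6.8] trav [-8.13, -0.09, 0.01] | relative rows from straight-down goal pose use tool axes
```

Request:
play_rows(
  rotation=[
    [0,0,-0.5],
    [0,0,-1.2],
    [0,0,-1.9],
    [0,0,-2.6],
    [0,0,-3.3],
    [0,0,-4],
    [0,0,-4.8],
    [0,0,-5.6],
    [0,0,-6.4],
    [0,0,-6.8],
  ],
  travel=[
    [-0.4,0,0],
    [-1.1,0,0],
    [-2,0,0],
    [-2.9,0,0],
    [-3.8,0,0],
    [-4.8,0,0],
    [-5.8,0,0],
    [-6.7,0,0],
    [-7.5,-0.05,0],
    [-8.13,-0.1,0],
  ],
  claw=[-1,-1,-1,-1,-1,-1,-1,-1,-1,-1],
)

```text
time: 21.85
ee_pos: [527.0, -380.0, 111.0]
eef_rot: [-0.001, 0.177, 0.984, 0.0]
ft_force: [1.1, 0.0, -0.4]
finger_gap: 58.9
finger_force: 64.3
```

Request:
play_rows(
  rotation=[
    [0,0,0],
    [0,0,0],
  ],
  travel=[
    [0,0,0],
    [0,0,0],
  ],
  claw=[-1,-1],
)

```text
time: 22.05
ee_pos: [526.5, -377.8, 111.1]
eef_rot: [-0.001, 0.179, 0.984, 0.001]
ft_force: [0.3, 1.2, -1.6]
finger_gap: 58.5
finger_force: 64.4
```

Run:
```python
from h import *
t=unbox(44,0); print(t); g=go(*t,6,69.5); print(st()['finger_gap'])
c=cap('scene'); save(c,'s4')
```

```text
[ 527.71357633 -377.70912478]
rot [0.01, -0.02, -0.02] trav [-0.03, 0.01, 2.1] | relative rows from straight-down goal pose use tool axes
58.546787550425236
```

View pics/s4.png

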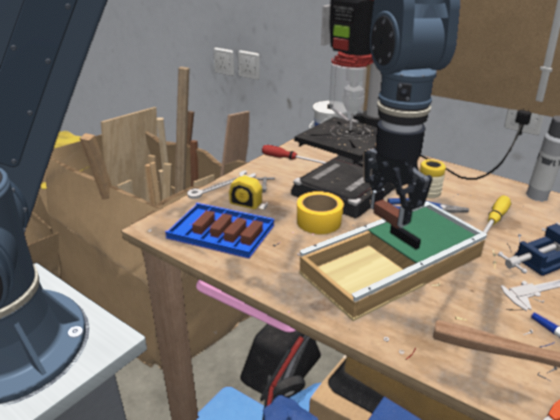

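The block (390,213) is held over the back of the compartment, close to the bar (405,232). Lowering.

Request:
play_rows(
  rotation=[
    [0,0,0],
    [0,0,0],
    [0,0,0],
    [0,0,0],
    [0,0,0],
    [0,0,0],
    [0,0,0],
    [0,0,0],
    [0,0,0],
    [0,0,0],
  ],
  travel=[
    [0,0,0.2],
    [0,0,0.5],
    [0,0,0.9],
    [0,0,1.3],
    [0,0,1.6],
    [0,0,1.8],
    [0,0,1.95],
    [0,0,2.02],
    [0,0,2.06],
    [0,0,2.06],
  ],
  claw=[-1,-1,-1,-1,-1,-1,-1,-1,-1,-1],
)

```text
time: 23.1
ee_pos: [527.5, -377.8, 10.1]
eef_rot: [0.0, 0.178, 0.984, -0.0]
ft_force: [-0.0, -0.5, -0.7]
finger_gap: 58.7
finger_force: 64.4
```

Request:
play_rows(
  rotation=[
    [0,0,0],
    [0,0,0],
    [0,0,0],
    [0,0,0],
    [0,0,0],
    [0,0,0],
    [0,0,0],
    [0,0,0],
    [0,0,0],
  ],
  travel=[
    [0,0,0.04],
    [0,0,0.08],
    [0,0,0.08],
    [0,0,0.08],
    [0,0,0.08],
    [0,0,0.08],
    [0,0,0.08],
    [0,0,0.08],
    [0,0,0.08],
  ],
  claw=[-1,-1,-1,0.5,0.6,0.7,0.7,0.7,0.7],
)

```text
time: 24.0
ee_pos: [527.3, -377.8, 5.9]
eef_rot: [-0.0, 0.178, 0.984, -0.0]
ft_force: [0.4, -0.3, 0.1]
finger_gap: 72.1
finger_force: 0.0
```

Request:
play_rows(
  rotation=[
    [0,0,0],
    [0,0,0],
    [0,0,0],
    [0,0,0],
    [0,0,0],
    [0,0,0],
    [0,0,0],
    [0,0,0],
    [0,0,0],
  ],
  travel=[
    [0,0,-0.1],
    [0,0,-0.3],
    [0,0,-0.6],
    [0,0,-1],
    [0,0,-1.4],
    [0,0,-1.8],
    [0,0,-2.1],
    [0,0,-2.1],
    [0,0,-2.1],
  ],
  claw=[0.7,0.7,0.7,0.7,0.7,0.7,0.7,0.7,0.7],
)

```text
time: 24.9
ee_pos: [527.4, -377.8, 111.2]
eef_rot: [0.0, 0.178, 0.984, -0.0]
ft_force: [-0.1, -0.2, -0.5]
finger_gap: 72.4
finger_force: 0.0
```

Run:
```python
from h import *
# block1: avg of block (431.2,-15.4) and slot (433.3,-17.5), bias (+1.5,0)
g=go(433.5,-16.2,112,15.2)
c=cap('scene'); h,s,v=hsv(c)
for b in blobs(((h<12)|(h>170))&(s>90)&(v<150),40,(150,190,500,300)): m=cv2.moments(b); print(cv2.boundingRect(b))
```

```text
rot [0.0, 0.01, 6.78] trav [4.3, 6.11, -0.02] | relative rows from straight-down goal pose use tool axes
(369, 249, 30, 26)
(211, 215, 50, 29)
(194, 212, 19, 21)
```

Request:
play_rows(
  rotation=[
    [0,0,0.4],
    [0,0,1],
    [0,0,1.7],
    [0,0,2.5],
    [0,0,3.3],
    [0,0,4.1],
    [0,0,4.9],
    [0,0,5.7],
    [0,0,6.4],
    [0,0,6.78],
  ],
  travel=[
    [0.2,0.3,0],
    [0.5,0.8,0],
    [1,1.5,0],
    [1.5,2.2,0],
    [2,2.9,0],
    [2.5,3.6,0],
    [3.1,4.4,0],
    [3.6,5.1,0],
    [4,5.7,0],
    [4.3,6.11,0],
  ],
  claw=[0.7,0.7,0.7,0.7,0.7,0.7,0.7,0.7,0.7,0.7],
)

```text
time: 25.95
ee_pos: [431.5, -14.3, 110.1]
eef_rot: [-0.001, 0.608, 0.794, -0.0]
ft_force: [-0.7, -0.1, 0.5]
finger_gap: 72.7
finger_force: 0.0
```

Request:
play_rows(
  rotation=[
    [0,0,0],
    [0,0,0],
  ],
  travel=[
    [0,0,0],
    [0,0,0],
  ],
  claw=[0.7,0.7],
)

```text
time: 26.15
ee_pos: [432.7, -15.9, 110.3]
eef_rot: [-0.0, 0.606, 0.795, -0.0]
ft_force: [-0.0, -0.4, -0.8]
finger_gap: 72.6
finger_force: 0.0
```

```bash
cat >> h.py <<'E'
def boxblocks(c): 
    for b in blocks(c,28,(300,130,440,290)): print('inbox',b,np.round(box(b[:2]),1))
E
python3 - <<'E'
from h import *
g=go(433.5,-16.2,3,15.2)
c=cap('top'); [print(b) for b in blocks(c)]; boxblocks(c)
h,s,v=hsv(c)
for b in blobs((h>18)&(h<32)&(s>150)&(v>110),80,(150,130,310,220)): print('y',rectw(c,b,48))
E
```

```text
rot [-0.01, 0.0, 0.02] trav [-0.01, 0.02, 2.15] | relative rows from straight-down goal pose use tool axes
[443.3 -52.9  55.3  17.2  16.4]
[448.4 -86.6  55.2  17.1  13.2]
[ 460.6 -119.6   54.9   16.    13.4]
inbox [ 524.  -376.2   57.2   20.2   72.6] [40.   0.1]
y [566.4 -20.1  65.5  34.6 -77.2]
y [ 595.7 -191.6   97.1   94.8  -25.6]
```

Request:
play_rows(
  rotation=[
    [0,0,0],
    [0,0,0],
    [0,0,0],
    [0,0,0],
    [0,0,0],
    [0,0,0],
    [0,0,0],
    [0,0,0],
    [0,0,0],
    [0,0,0],
  ],
  travel=[
    [0,0,0.2],
    [0,0,0.5],
    [0,0,0.9],
    [0,0,1.3],
    [0,0,1.6],
    [0,0,1.8],
    [0,0,2],
    [0,0,2.1],
    [0,0,2.15],
    [0,0,2.15],
  ],
  claw=[0.7,0.7,0.7,0.7,0.7,0.7,0.7,0.7,0.7,0.7],
)

```text
time: 27.2
ee_pos: [433.2, -16.3, 3.3]
eef_rot: [0.0, 0.607, 0.795, -0.0]
ft_force: [-0.9, -1.0, 1.0]
finger_gap: 72.5
finger_force: 0.0
```

Request:
play_rows(
  rotation=[
    [0,0,0],
    [0,0,0],
    [0,0,0],
    [0,0,0],
    [0,0,0],
    [0,0,0],
    [0,0,0],
    [0,0,0],
  ],
  travel=[
    [0,0,0],
    [0,0,0],
    [0,0,0],
    [0,0,0],
    [0,0,0],
    [0,0,0],
    [0,0,0],
    [0,0,0],
  ],
  claw=[-1,-1,-1,-1,-1,-1,-1,-1],
)

```text
time: 28.0
ee_pos: [433.5, -16.3, 4.1]
eef_rot: [0.001, 0.607, 0.795, 0.0]
ft_force: [-1.8, -0.4, 4.5]
finger_gap: 58.8
finger_force: 64.6
```

Request:
play_rows(
  rotation=[
    [0,0,0],
    [0,0,0],
    [0,0,0],
    [0,0,0],
    [0,0,0],
    [0,0,0],
    [0,0,0],
    [0,0,0],
    [0,0,0],
    [0,0,0],
  ],
  travel=[
    [0,0,-0.1],
    [0,0,-0.3],
    [0,0,-0.6],
    [0,0,-1],
    [0,0,-1.4],
    [0,0,-1.8],
    [0,0,-2],
    [0,0,-2.2],
    [0,0,-2.2],
    [0,0,-2.2],
  ],
  claw=[-1,-1,-1,-1,-1,-1,-1,-1,-1,-1],
)

```text
time: 29.0
ee_pos: [432.9, -16.3, 113.0]
eef_rot: [-0.0, 0.607, 0.795, -0.0]
ft_force: [-0.8, 0.6, -0.8]
finger_gap: 58.6
finger_force: 64.4
```

Run:
```python
from h import *
t=unbox(17,0); print(t); g=go(*t,112,69.5)
```

```text
[ 502.42342722 -368.25352548]
rot [-0.0, -0.0, -6.78] trav [-7.16, -0.51, 0.02] | relative rows from straight-down goal pose use tool axes
```

Request:
play_rows(
  rotation=[
    [0,0,-0.5],
    [0,0,-1.2],
    [0,0,-1.9],
    [0,0,-2.6],
    [0,0,-3.3],
    [0,0,-4],
    [0,0,-4.8],
    [0,0,-5.6],
    [0,0,-6.4],
    [0,0,-6.78],
  ],
  travel=[
    [-0.4,0,0],
    [-1,-0.1,0],
    [-1.8,-0.1,0],
    [-2.6,-0.2,0],
    [-3.4,-0.2,0],
    [-4.2,-0.3,0],
    [-5.1,-0.4,0],
    [-5.9,-0.4,0],
    [-6.6,-0.5,0],
    [-7.16,-0.51,0],
  ],
  claw=[-1,-1,-1,-1,-1,-1,-1,-1,-1,-1],
)

```text
time: 30.0
ee_pos: [501.9, -370.3, 111.7]
eef_rot: [-0.001, 0.177, 0.984, 0.0]
ft_force: [0.3, 0.8, -0.2]
finger_gap: 58.5
finger_force: 64.3
```

Request:
play_rows(
  rotation=[
    [0,0,0],
    [0,0,0],
  ],
  travel=[
    [0,0,0],
    [0,0,0],
  ],
  claw=[-1,-1],
)

```text
time: 30.2
ee_pos: [501.8, -368.2, 111.7]
eef_rot: [-0.001, 0.179, 0.984, 0.001]
ft_force: [-0.4, -0.1, -1.3]
finger_gap: 58.6
finger_force: 64.4
```

Run:
```python
from h import *
t=unbox(17,0); print(t); g=go(*t,7,69.5); print(st()['finger_gap'],box(st()['ee_pos']))
```

```text
[ 502.42342722 -368.25352548]
rot [0.01, -0.02, -0.02] trav [-0.02, 0.0, 2.09] | relative rows from straight-down goal pose use tool axes
58.599783767194225 (np.float64(16.366852027565628), np.float64(-0.16645388457349453))
```

Request:
play_rows(
  rotation=[
    [0,0,0],
    [0,0,0],
    [0,0,0],
    [0,0,0],
    [0,0,0],
    [0,0,0],
    [0,0,0],
    [0,0,0],
    [0,0,0],
    [0,0,0],
  ],
  travel=[
    [0,0,0.2],
    [0,0,0.5],
    [0,0,0.9],
    [0,0,1.3],
    [0,0,1.6],
    [0,0,1.8],
    [0,0,1.95],
    [0,0,2.05],
    [0,0,2.1],
    [0,0,2.1],
  ],
  claw=[-1,-1,-1,-1,-1,-1,-1,-1,-1,-1],
)

```text
time: 31.2
ee_pos: [502.6, -368.4, 8.4]
eef_rot: [0.0, 0.178, 0.984, -0.0]
ft_force: [0.3, 0.6, -0.4]
finger_gap: 58.8
finger_force: 64.4
```

Request:
play_rows(
  rotation=[
    [0,0,0],
    [0,0,0],
    [0,0,0],
    [0,0,0],
    [0,0,0],
    [0,0,0],
    [0,0,0],
    [0,0,0],
  ],
  travel=[
    [0,0,0.02],
    [0,0,0.02],
    [0,0,0.02],
    [0,0,0.02],
    [0,0,0.02],
    [0,0,0.02],
    [0,0,0.02],
    [0,0,0.02],
  ],
  claw=[-1,-1,0.5,0.6,0.7,0.7,0.7,0.7],
)

```text
time: 32.0
ee_pos: [502.6, -368.4, 7.3]
eef_rot: [0.0, 0.178, 0.984, -0.0]
ft_force: [-0.8, 1.0, -0.1]
finger_gap: 72.4
finger_force: 0.0
```

Request:
play_rows(
  rotation=[
    [0,0,0],
    [0,0,0],
    [0,0,0],
    [0,0,0],
    [0,0,0],
    [0,0,0],
    [0,0,0],
    [0,0,0],
    [0,0,0],
  ],
  travel=[
    [0,0,-0.1],
    [0,0,-0.3],
    [0,0,-0.6],
    [0,0,-1],
    [0,0,-1.4],
    [0,0,-1.8],
    [0,0,-2.1],
    [0,0,-2.1],
    [0,0,-2.1],
  ],
  claw=[0.7,0.7,0.7,0.7,0.7,0.7,0.7,0.7,0.7],
)

```text
time: 32.9
ee_pos: [502.7, -368.5, 112.7]
eef_rot: [0.0, 0.178, 0.984, -0.0]
ft_force: [-0.0, -0.2, 0.4]
finger_gap: 72.7
finger_force: 0.0
```

Run:
```python
from h import *
g=go(444.5,-52.8,112,15.2)
c=cap('top'); [print(b) for b in blocks(c)]; boxblocks(c)
```

```text
rot [0.0, 0.01, 6.78] trav [3.3, 5.5, 0.01] | relative rows from straight-down goal pose use tool axes
[443.4 -52.9  55.1  17.2  16.4]
[448.4 -86.6  55.2  17.1  13.2]
[ 460.6 -119.7   54.9   16.1   13.1]
inbox [ 503.5 -353.4   29.7   20.1   72.6] [12.8 14.3]
```

Request:
play_rows(
  rotation=[
    [0,0,0.4],
    [0,0,1],
    [0,0,1.7],
    [0,0,2.5],
    [0,0,3.3],
    [0,0,4.1],
    [0,0,4.9],
    [0,0,5.7],
    [0,0,6.4],
    [0,0,6.78],
  ],
  travel=[
    [0.2,0.3,0],
    [0.4,0.7,0],
    [0.8,1.3,0],
    [1.2,2,0],
    [1.6,2.7,0],
    [2,3.4,0],
    [2.4,4.1,0],
    [2.8,4.7,0],
    [3.1,5.2,0],
    [3.3,5.5,0],
  ],
  claw=[0.7,0.7,0.7,0.7,0.7,0.7,0.7,0.7,0.7,0.7],
)

```text
time: 33.95
ee_pos: [443.1, -51.1, 111.5]
eef_rot: [-0.001, 0.608, 0.794, -0.0]
ft_force: [0.1, -0.5, 0.2]
finger_gap: 72.2
finger_force: 0.0
```

Request:
play_rows(
  rotation=[
    [0,0,0],
    [0,0,0],
  ],
  travel=[
    [0,0,0],
    [0,0,0],
  ],
  claw=[0.7,0.7],
)

```text
time: 34.15
ee_pos: [444.2, -52.9, 111.8]
eef_rot: [-0.0, 0.606, 0.795, -0.0]
ft_force: [-0.4, 0.0, 0.2]
finger_gap: 72.6
finger_force: 0.0
```

Run:
```python
from h import *
g=go(444.5,-52.8,3,15.2)
c=cap('top'); [print(b) for b in blocks(c)]; boxblocks(c)
c=cap('scene'); [print('sc',b) for b in blocks(c,26,(150,190,290,260))]
```

```text
rot [-0.01, 0.0, 0.02] trav [0.0, 0.01, 2.18] | relative rows from straight-down goal pose use tool axes
[448.2 -85.5  55.2  19.4  13.2]
[ 460.6 -119.7   54.9   16.1   13.1]
inbox [ 498.6 -366.6   56.4   19.5   70.1] [12.8  0.2]
inbox [ 523.7 -375.9   57.    20.4   70.4] [39.6  0.3]
sc [442.3 -96.   95.9  80.5 -75.2]
```

Request:
play_rows(
  rotation=[
    [0,0,0],
    [0,0,0],
    [0,0,0],
    [0,0,0],
    [0,0,0],
    [0,0,0],
    [0,0,0],
    [0,0,0],
    [0,0,0],
    [0,0,0],
  ],
  travel=[
    [0,0,0.2],
    [0,0,0.5],
    [0,0,0.9],
    [0,0,1.3],
    [0,0,1.6],
    [0,0,1.8],
    [0,0,2],
    [0,0,2.1],
    [0,0,2.17],
    [0,0,2.17],
  ],
  claw=[0.7,0.7,0.7,0.7,0.7,0.7,0.7,0.7,0.7,0.7],
)

```text
time: 35.25
ee_pos: [444.4, -53.0, 3.7]
eef_rot: [-0.0, 0.607, 0.795, -0.0]
ft_force: [0.3, -0.1, -0.1]
finger_gap: 72.6
finger_force: 0.0
```

Request:
play_rows(
  rotation=[
    [0,0,0],
    [0,0,0],
    [0,0,0],
    [0,0,0],
    [0,0,0],
    [0,0,0],
    [0,0,0],
    [0,0,0],
  ],
  travel=[
    [0,0,0],
    [0,0,0],
    [0,0,0],
    [0,0,0],
    [0,0,0],
    [0,0,0],
    [0,0,0],
    [0,0,0],
  ],
  claw=[-1,-1,-1,-1,-1,-1,-1,-1],
)

```text
time: 36.05
ee_pos: [444.8, -53.0, 4.6]
eef_rot: [0.001, 0.607, 0.795, 0.0]
ft_force: [-1.1, -0.5, 6.1]
finger_gap: 58.7
finger_force: 64.7
```

Request:
play_rows(
  rotation=[
    [0,0,0],
    [0,0,0],
    [0,0,0],
    [0,0,0],
    [0,0,0],
    [0,0,0],
    [0,0,0],
    [0,0,0],
    [0,0,0],
    [0,0,0],
  ],
  travel=[
    [0,0,-0.1],
    [0,0,-0.3],
    [0,0,-0.6],
    [0,0,-1],
    [0,0,-1.4],
    [0,0,-1.8],
    [0,0,-2],
    [0,0,-2.2],
    [0,0,-2.2],
    [0,0,-2.2],
  ],
  claw=[-1,-1,-1,-1,-1,-1,-1,-1,-1,-1],
)

```text
time: 37.05
ee_pos: [444.2, -53.0, 113.5]
eef_rot: [-0.0, 0.607, 0.795, -0.0]
ft_force: [-0.3, -0.7, -0.2]
finger_gap: 58.3
finger_force: 64.3
```

Run:
```python
from h import *
t=unbox(-10,0); print(t); g=go(*t,112,69.5)
```

```text
[ 477.13327811 -358.79792619]
rot [-0.0, -0.0, -6.78] trav [-6.07, -0.97, 0.03] | relative rows from straight-down goal pose use tool axes
```

Request:
play_rows(
  rotation=[
    [0,0,-0.5],
    [0,0,-1.2],
    [0,0,-1.9],
    [0,0,-2.6],
    [0,0,-3.3],
    [0,0,-4],
    [0,0,-4.8],
    [0,0,-5.6],
    [0,0,-6.4],
    [0,0,-6.78],
  ],
  travel=[
    [-0.3,0,0],
    [-0.8,-0.1,0],
    [-1.4,-0.2,0],
    [-2.1,-0.3,0],
    [-2.8,-0.4,0],
    [-3.5,-0.5,0],
    [-4.3,-0.6,0],
    [-5,-0.8,0],
    [-5.6,-0.9,0],
    [-6.07,-0.97,0],
  ],
  claw=[-1,-1,-1,-1,-1,-1,-1,-1,-1,-1],
)

```text
time: 38.05
ee_pos: [476.8, -360.2, 112.4]
eef_rot: [-0.001, 0.177, 0.984, 0.0]
ft_force: [0.0, -0.6, -0.3]
finger_gap: 58.8
finger_force: 64.3
```

Request:
play_rows(
  rotation=[
    [0,0,0],
    [0,0,0],
  ],
  travel=[
    [0,0,0],
    [0,0,0],
  ],
  claw=[-1,-1],
)

```text
time: 38.25
ee_pos: [476.7, -358.4, 112.5]
eef_rot: [-0.001, 0.179, 0.984, 0.001]
ft_force: [-0.6, -0.3, 0.3]
finger_gap: 58.6
finger_force: 64.3
```

Run:
```python
from h import *
t=unbox(-10,0); print(t); g=go(*t,7,69.5); print(st()['finger_gap'],box(st()['ee_pos']))
```

```text
[ 477.13327811 -358.79792619]
rot [0.01, -0.02, -0.02] trav [-0.02, -0.01, 2.11] | relative rows from straight-down goal pose use tool axes
58.63301710866293 (np.float64(-10.57278990971711), np.float64(0.24413544745252416))
```

Request:
play_rows(
  rotation=[
    [0,0,0],
    [0,0,0],
    [0,0,0],
    [0,0,0],
    [0,0,0],
    [0,0,0],
    [0,0,0],
    [0,0,0],
    [0,0,0],
    [0,0,0],
  ],
  travel=[
    [0,0,0.2],
    [0,0,0.5],
    [0,0,0.9],
    [0,0,1.3],
    [0,0,1.6],
    [0,0,1.8],
    [0,0,1.95],
    [0,0,2.05],
    [0,0,2.1],
    [0,0,2.1],
  ],
  claw=[-1,-1,-1,-1,-1,-1,-1,-1,-1,-1],
)

```text
time: 39.25
ee_pos: [477.5, -358.6, 8.9]
eef_rot: [0.0, 0.178, 0.984, -0.0]
ft_force: [0.7, 0.6, -0.4]
finger_gap: 58.8
finger_force: 64.3
```

Request:
play_rows(
  rotation=[
    [0,0,0],
    [0,0,0],
    [0,0,0],
    [0,0,0],
    [0,0,0],
    [0,0,0],
    [0,0,0],
    [0,0,0],
  ],
  travel=[
    [0,0,0.03],
    [0,0,0.03],
    [0,0,0.03],
    [0,0,0.03],
    [0,0,0.03],
    [0,0,0.03],
    [0,0,0.03],
    [0,0,0.03],
  ],
  claw=[-1,-1,0.5,0.6,0.7,0.7,0.7,0.7],
)

```text
time: 40.05
ee_pos: [477.4, -358.6, 7.4]
eef_rot: [0.0, 0.178, 0.984, -0.0]
ft_force: [-0.6, 0.2, 0.0]
finger_gap: 72.3
finger_force: 0.0
```

Request:
play_rows(
  rotation=[
    [0,0,0],
    [0,0,0],
    [0,0,0],
    [0,0,0],
    [0,0,0],
    [0,0,0],
    [0,0,0],
    [0,0,0],
    [0,0,0],
  ],
  travel=[
    [0,0,-0.1],
    [0,0,-0.3],
    [0,0,-0.6],
    [0,0,-1],
    [0,0,-1.4],
    [0,0,-1.8],
    [0,0,-2.1],
    [0,0,-2.1],
    [0,0,-2.1],
  ],
  claw=[0.7,0.7,0.7,0.7,0.7,0.7,0.7,0.7,0.7],
)

```text
time: 40.95
ee_pos: [477.5, -358.7, 112.7]
eef_rot: [0.0, 0.178, 0.984, -0.0]
ft_force: [-0.5, 0.4, 0.1]
finger_gap: 72.7
finger_force: 0.0
```

Run:
```python
from h import *
for y in(-36,-72): print('slot',442.7-.262*y,-52.2+.965*y)
c=cap('top'); [print(b) for b in blocks(c)]; boxblocks(c)
g=go(452,-86.8,112,15.2)
```

```text
slot 452.132 -86.94
slot 461.56399999999996 -121.68
[448.4 -86.6  55.2  17.1  13.2]
[ 460.6 -119.7   54.9   16.1   13.1]
inbox [ 476.2 -347.8   37.4   17.8   69.2] [-14.7  10. ]
inbox [ 531.5 -364.1   28.6   17.5  -88.8] [42.8 14.1]
rot [-0.0, -0.0, 6.78] trav [2.38, 4.91, 0.0] | relative rows from straight-down goal pose use tool axes
```

Request:
play_rows(
  rotation=[
    [0,0,0.4],
    [0,0,1],
    [0,0,1.7],
    [0,0,2.5],
    [0,0,3.3],
    [0,0,4.1],
    [0,0,4.9],
    [0,0,5.7],
    [0,0,6.4],
    [0,0,6.78],
  ],
  travel=[
    [0.1,0.3,0],
    [0.3,0.6,0],
    [0.6,1.2,0],
    [0.9,1.8,0],
    [1.2,2.4,0],
    [1.5,3,0],
    [1.8,3.6,0],
    [2,4.2,0],
    [2.2,4.7,0],
    [2.35,4.9,0],
  ],
  claw=[0.7,0.7,0.7,0.7,0.7,0.7,0.7,0.7,0.7,0.7],
)

```text
time: 42.0
ee_pos: [452.5, -85.9, 111.5]
eef_rot: [-0.001, 0.608, 0.794, -0.0]
ft_force: [-0.1, -0.9, -0.3]
finger_gap: 72.6
finger_force: 0.0
```

Request:
play_rows(
  rotation=[
    [0,0,0],
    [0,0,0],
  ],
  travel=[
    [0,0,0],
    [0,0,0],
  ],
  claw=[0.7,0.7],
)

```text
time: 42.2
ee_pos: [453.0, -87.9, 111.8]
eef_rot: [-0.0, 0.606, 0.795, -0.0]
ft_force: [0.7, -0.8, 0.6]
finger_gap: 72.4
finger_force: 0.0
```

Run:
```python
from h import *
g=go(450.5,-87,3,15.2)
c=cap('top'); [print(b) for b in blocks(c)]; boxblocks(c)
```

```text
rot [-0.01, -0.0, 0.02] trav [0.03, -0.04, 2.18] | relative rows from straight-down goal pose use tool axes
inbox [ 473.4 -357.4   56.4   19.4   69.2] [-14.   0.]
inbox [ 498.5 -366.5   56.3   20.    70.4] [12.7  0.3]
inbox [ 524.  -376.2   57.2   20.2   72.6] [40.   0.1]
```

Request:
play_rows(
  rotation=[
    [0,0,0],
    [0,0,0],
    [0,0,0],
    [0,0,0],
    [0,0,0],
    [0,0,0],
    [0,0,0],
    [0,0,0],
    [0,0,0],
    [0,0,0],
  ],
  travel=[
    [0.03,-0.05,0.2],
    [0.03,-0.05,0.5],
    [0.03,-0.05,0.9],
    [0.03,-0.05,1.3],
    [0.03,-0.05,1.6],
    [0.03,-0.05,1.8],
    [0.03,-0.05,2],
    [0.03,-0.05,2.1],
    [0.03,-0.05,2.17],
    [0.03,-0.05,2.17],
  ],
  claw=[0.7,0.7,0.7,0.7,0.7,0.7,0.7,0.7,0.7,0.7],
)

```text
time: 43.25
ee_pos: [450.5, -87.2, 3.7]
eef_rot: [-0.0, 0.607, 0.795, -0.0]
ft_force: [-0.6, -0.7, 0.4]
finger_gap: 72.4
finger_force: 0.0
```

Request:
play_rows(
  rotation=[
    [0,0,0],
    [0,0,0],
    [0,0,0],
    [0,0,0],
    [0,0,0],
    [0,0,0],
    [0,0,0],
    [0,0,0],
  ],
  travel=[
    [0,0,0],
    [0,0,0],
    [0,0,0],
    [0,0,0],
    [0,0,0],
    [0,0,0],
    [0,0,0],
    [0,0,0],
  ],
  claw=[-1,-1,-1,-1,-1,-1,-1,-1],
)

```text
time: 44.05
ee_pos: [450.8, -87.2, 4.6]
eef_rot: [0.001, 0.607, 0.795, 0.0]
ft_force: [-1.6, 0.5, 6.1]
finger_gap: 58.8
finger_force: 64.8
```

Request:
play_rows(
  rotation=[
    [0,0,0],
    [0,0,0],
    [0,0,0],
    [0,0,0],
    [0,0,0],
    [0,0,0],
    [0,0,0],
    [0,0,0],
    [0,0,0],
    [0,0,0],
  ],
  travel=[
    [0,0,-0.1],
    [0,0,-0.3],
    [0,0,-0.6],
    [0,0,-1],
    [0,0,-1.4],
    [0,0,-1.8],
    [0,0,-2],
    [0,0,-2.2],
    [0,0,-2.2],
    [0,0,-2.2],
  ],
  claw=[-1,-1,-1,-1,-1,-1,-1,-1,-1,-1],
)

```text
time: 45.05
ee_pos: [450.2, -87.1, 113.5]
eef_rot: [-0.0, 0.607, 0.795, -0.0]
ft_force: [-0.2, 0.4, -0.9]
finger_gap: 58.7
finger_force: 64.3
```

Run:
```python
from h import *
t=unbox(-37,0); print(t); g=go(*t,112,69.5)
```

```text
[ 451.843129   -349.34232689]
rot [-0.0, -0.0, -6.78] trav [-5.07, -1.35, 0.03] | relative rows from straight-down goal pose use tool axes
```

Request:
play_rows(
  rotation=[
    [0,0,-0.5],
    [0,0,-1.2],
    [0,0,-1.9],
    [0,0,-2.6],
    [0,0,-3.3],
    [0,0,-4],
    [0,0,-4.8],
    [0,0,-5.6],
    [0,0,-6.4],
    [0,0,-6.78],
  ],
  travel=[
    [-0.3,0,0],
    [-0.7,-0.1,0],
    [-1.2,-0.3,0],
    [-1.8,-0.4,0],
    [-2.4,-0.6,0],
    [-3,-0.7,0],
    [-3.6,-0.9,0],
    [-4.2,-1.1,0],
    [-4.7,-1.3,0],
    [-5.07,-1.35,0],
  ],
  claw=[-1,-1,-1,-1,-1,-1,-1,-1,-1,-1],
)

```text
time: 46.05
ee_pos: [450.8, -350.9, 112.5]
eef_rot: [-0.001, 0.177, 0.984, 0.0]
ft_force: [-0.0, 0.2, -0.3]
finger_gap: 58.6
finger_force: 64.3
```

Request:
play_rows(
  rotation=[
    [0,0,0],
    [0,0,0],
  ],
  travel=[
    [0,0,0],
    [0,0,0],
  ],
  claw=[-1,-1],
)

```text
time: 46.25
ee_pos: [451.3, -349.1, 112.7]
eef_rot: [-0.001, 0.179, 0.984, 0.001]
ft_force: [0.3, 0.8, -1.6]
finger_gap: 58.4
finger_force: 64.4
```

Run:
```python
from h import *
t=unbox(-37,0); print(t); g=go(*t,7,69.5); print(st()['finger_gap'],box(st()['ee_pos']))
```

```text
[ 451.843129   -349.34232689]
rot [0.01, -0.02, -0.02] trav [-0.02, -0.0, 2.11] | relative rows from straight-down goal pose use tool axes
58.425590956880555 (np.float64(-37.61108314835097), np.float64(0.06031688320677399))
```

Request:
play_rows(
  rotation=[
    [0,0,0],
    [0,0,0],
    [0,0,0],
    [0,0,0],
    [0,0,0],
    [0,0,0],
    [0,0,0],
    [0,0,0],
    [0,0,0],
    [0,0,0],
  ],
  travel=[
    [0,0,0.2],
    [0,0,0.5],
    [0,0,0.9],
    [0,0,1.3],
    [0,0,1.6],
    [0,0,1.8],
    [0,0,1.95],
    [0,0,2.05],
    [0,0,2.1],
    [0,0,2.1],
  ],
  claw=[-1,-1,-1,-1,-1,-1,-1,-1,-1,-1],
)

```text
time: 47.25
ee_pos: [452.0, -349.5, 8.9]
eef_rot: [0.0, 0.178, 0.984, -0.0]
ft_force: [-0.2, 0.3, -1.0]
finger_gap: 58.7
finger_force: 64.4
```

Request:
play_rows(
  rotation=[
    [0,0,0],
    [0,0,0],
    [0,0,0],
    [0,0,0],
    [0,0,0],
    [0,0,0],
    [0,0,0],
    [0,0,0],
  ],
  travel=[
    [0,0,0.03],
    [0,0,0.03],
    [0,0,0.03],
    [0,0,0.03],
    [0,0,0.03],
    [0,0,0.03],
    [0,0,0.03],
    [0,0,0.03],
  ],
  claw=[-1,-1,0.5,0.6,0.7,0.7,0.7,0.7],
)

```text
time: 48.05
ee_pos: [451.9, -349.5, 7.3]
eef_rot: [-0.0, 0.178, 0.984, -0.0]
ft_force: [-0.9, 0.4, 0.6]
finger_gap: 72.6
finger_force: 0.0
```

Request:
play_rows(
  rotation=[
    [0,0,0],
    [0,0,0],
    [0,0,0],
    [0,0,0],
    [0,0,0],
    [0,0,0],
    [0,0,0],
    [0,0,0],
    [0,0,0],
  ],
  travel=[
    [0,0,-0.1],
    [0,0,-0.3],
    [0,0,-0.6],
    [0,0,-1],
    [0,0,-1.4],
    [0,0,-1.8],
    [0,0,-2.1],
    [0,0,-2.1],
    [0,0,-2.1],
  ],
  claw=[0.7,0.7,0.7,0.7,0.7,0.7,0.7,0.7,0.7],
)

```text
time: 48.95
ee_pos: [452.1, -349.5, 112.7]
eef_rot: [0.0, 0.178, 0.984, -0.0]
ft_force: [0.4, -0.6, -0.4]
finger_gap: 72.9
finger_force: 0.0
```

Run:
```python
from h import *
c=cap('top'); [print(b) for b in blocks(c)]; boxblocks(c)
g=go(462.2,-120.3,112,15.2)
```

```text
[ 460.6 -119.7   54.9   16.1   13.1]
inbox [ 449.1 -339.1   40.3   14.1   69.2] [-43.2   8.6]
inbox [ 502.7 -354.2   30.8   20.    69.2] [12.3 13.3]
inbox [ 525.1 -372.    48.7   20.4   70.4] [39.6  4.4]
rot [-0.0, -0.0, 6.78] trav [1.41, 4.36, 0.0] | relative rows from straight-down goal pose use tool axes
```

Request:
play_rows(
  rotation=[
    [0,0,0.4],
    [0,0,1],
    [0,0,1.7],
    [0,0,2.5],
    [0,0,3.3],
    [0,0,4.1],
    [0,0,4.9],
    [0,0,5.7],
    [0,0,6.4],
    [0,0,6.78],
  ],
  travel=[
    [0.1,0.2,0],
    [0.2,0.5,0],
    [0.4,1,0],
    [0.5,1.5,0],
    [0.7,2,0],
    [0.8,2.6,0],
    [1,3.2,0],
    [1.2,3.7,0],
    [1.3,4.1,0],
    [1.41,4.36,0],
  ],
  claw=[0.7,0.7,0.7,0.7,0.7,0.7,0.7,0.7,0.7,0.7],
)

```text
time: 50.0
ee_pos: [461.8, -119.0, 111.4]
eef_rot: [-0.001, 0.608, 0.794, -0.0]
ft_force: [0.2, -0.5, 0.5]
finger_gap: 72.7
finger_force: 0.0
```

Request:
play_rows(
  rotation=[
    [0,0,0],
    [0,0,0],
  ],
  travel=[
    [0,0,0],
    [0,0,0],
  ],
  claw=[0.7,0.7],
)

```text
time: 50.2
ee_pos: [462.1, -120.6, 111.8]
eef_rot: [-0.0, 0.606, 0.795, -0.0]
ft_force: [-0.4, 0.1, -0.1]
finger_gap: 72.5
finger_force: 0.0
```

Run:
```python
from h import *
g=go(462.2,-120.3,3,15.2)
c=cap('top'); [print(b) for b in blocks(c)]; boxblocks(c)
c=cap('scene'); [print('sc',b) for b in blocks(c,26,(150,190,290,260))]
```

```text
rot [-0.01, -0.0, 0.02] trav [0.0, 0.01, 2.18] | relative rows from straight-down goal pose use tool axes
inbox [ 455.9 -346.7   59.9   41.5   73.9] [-34.1   3.9]
inbox [ 498.5 -366.5   56.3   20.    70.4] [12.7  0.3]
inbox [ 523.7 -375.9   57.    20.4   70.4] [39.6  0.3]
sc [ 452.6 -128.6   77.2   27.    13.9]
```

Request:
play_rows(
  rotation=[
    [0,0,0],
    [0,0,0],
    [0,0,0],
    [0,0,0],
    [0,0,0],
    [0,0,0],
    [0,0,0],
    [0,0,0],
    [0,0,0],
    [0,0,0],
  ],
  travel=[
    [0,0,0.2],
    [0,0,0.5],
    [0,0,0.9],
    [0,0,1.3],
    [0,0,1.6],
    [0,0,1.8],
    [0,0,2],
    [0,0,2.1],
    [0,0,2.17],
    [0,0,2.17],
  ],
  claw=[0.7,0.7,0.7,0.7,0.7,0.7,0.7,0.7,0.7,0.7],
)

```text
time: 51.3
ee_pos: [462.3, -120.6, 3.7]
eef_rot: [-0.0, 0.607, 0.795, -0.0]
ft_force: [-0.1, -0.0, -0.2]
finger_gap: 72.5
finger_force: 0.0
```

Request:
play_rows(
  rotation=[
    [0,0,0],
    [0,0,0],
    [0,0,0],
    [0,0,0],
    [0,0,0],
    [0,0,0],
    [0,0,0],
    [0,0,0],
  ],
  travel=[
    [0,0,0],
    [0,0,0],
    [0,0,0],
    [0,0,0],
    [0,0,0],
    [0,0,0],
    [0,0,0],
    [0,0,0],
  ],
  claw=[-1,-1,-1,-1,-1,-1,-1,-1],
)

```text
time: 52.1
ee_pos: [462.7, -120.7, 4.7]
eef_rot: [0.001, 0.607, 0.795, 0.0]
ft_force: [-1.5, 0.3, 5.8]
finger_gap: 58.5
finger_force: 64.7
```

Request:
play_rows(
  rotation=[
    [0,0,0],
    [0,0,0],
    [0,0,0],
    [0,0,0],
    [0,0,0],
    [0,0,0],
    [0,0,0],
    [0,0,0],
    [0,0,0],
    [0,0,0],
  ],
  travel=[
    [0,0,-0.1],
    [0,0,-0.3],
    [0,0,-0.6],
    [0,0,-1],
    [0,0,-1.4],
    [0,0,-1.8],
    [0,0,-2],
    [0,0,-2.2],
    [0,0,-2.2],
    [0,0,-2.2],
  ],
  claw=[-1,-1,-1,-1,-1,-1,-1,-1,-1,-1],
)

```text
time: 53.1
ee_pos: [462.1, -120.5, 113.5]
eef_rot: [-0.0, 0.607, 0.795, -0.0]
ft_force: [1.0, 0.7, -0.7]
finger_gap: 58.5
finger_force: 64.2
```

Run:
```python
from h import *
t=unbox(-64,0); print(t); g=go(*t,112,69.5)
c=cap('top'); boxblocks(c)
cv2.imwrite('pics/t5.png',cv2.resize(c['img'][150:290,250:450],None,fx=4,fy=4,interpolation=cv2.INTER_CUBIC)[:,:,::-1])
```

```text
[ 426.55297989 -339.8867276 ]
rot [-0.0, -0.0, -6.78] trav [-4.05, -1.84, 0.03] | relative rows from straight-down goal pose use tool axes
inbox [ 455.9 -346.7   60.6   41.3   73.7] [-34.1   3.9]
inbox [ 498.5 -366.5   56.3   20.    70.4] [12.7  0.3]
inbox [ 523.7 -375.9   57.    20.4   70.4] [39.6  0.3]
```

View pics/t5.png

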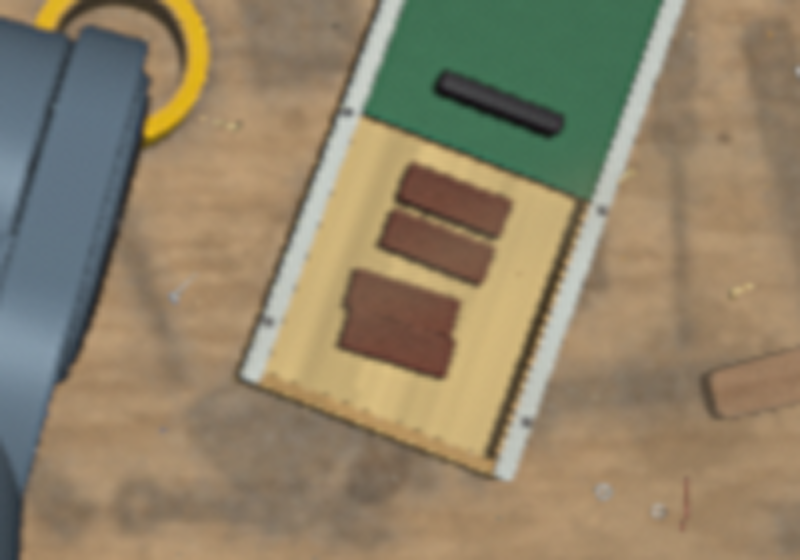

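The two front blocks now touch: the third was knocked against the fourth (crop (400,325)). About 31 mm is free in front of them, so I'll place the last block at x = −68.

Run:
```python
from h import *
t=unbox(-68,0); print(t); g=go(*t,112,69.5)
c=cap('top'); f=lambda l:np.array(l)/4+[250,150]
print([np.round(box(p),1).tolist() for p in onz(c,f([(340,347),(443,378)]),28)],[np.round(box(p),1).tolist() for p in onz(c,f([(262,380),(490,460)]),40)])
```

```text
[ 422.80629113 -338.48589807]
rot [-0.01, -0.01, -6.78] trav [-4.0, -1.9, 0.02] | relative rows from straight-down goal pose use tool axes
[[-58.1, 28.5], [-53.3, -29.2]] [[-90.9, 62.4], [-86.0, -65.6]]
```

Request:
play_rows(
  rotation=[
    [0,0,-0.5],
    [0,0,-1.2],
    [0,0,-1.9],
    [0,0,-2.6],
    [0,0,-3.3],
    [0,0,-4],
    [0,0,-4.8],
    [0,0,-5.6],
    [0,0,-6.4],
    [0,0,-6.78],
  ],
  travel=[
    [-0.2,-0.1,0],
    [-0.5,-0.2,0],
    [-0.9,-0.4,0],
    [-1.4,-0.6,0],
    [-1.9,-0.9,0],
    [-2.4,-1.1,0],
    [-2.9,-1.3,0],
    [-3.4,-1.6,0],
    [-3.8,-1.8,0],
    [-4,-1.92,0],
  ],
  claw=[-1,-1,-1,-1,-1,-1,-1,-1,-1,-1],
)

```text
time: 54.2
ee_pos: [421.5, -340.3, 112.8]
eef_rot: [-0.001, 0.177, 0.984, 0.0]
ft_force: [0.7, -0.3, -0.9]
finger_gap: 58.5
finger_force: 64.2
```

Request:
play_rows(
  rotation=[
    [0,0,0],
    [0,0,0],
  ],
  travel=[
    [0,0,0],
    [0,0,0],
  ],
  claw=[-1,-1],
)

```text
time: 54.4
ee_pos: [421.9, -338.3, 113.1]
eef_rot: [-0.001, 0.179, 0.984, 0.0]
ft_force: [-0.5, -0.2, -0.7]
finger_gap: 58.6
finger_force: 64.2
```

Run:
```python
from h import *
t=unbox(-69,0); print(t); g=go(*t,7,69.5); print(st()['finger_gap'],box(st()['ee_pos']))
```

```text
[ 421.86961894 -338.13569069]
rot [0.0, -0.01, -0.02] trav [-0.0, 0.0, 2.12] | relative rows from straight-down goal pose use tool axes
58.58566166564908 (np.float64(-68.93211302649618), np.float64(-0.1511017819766828))
```

Request:
play_rows(
  rotation=[
    [0,0,0],
    [0,0,0],
    [0,0,0],
    [0,0,0],
    [0,0,0],
    [0,0,0],
    [0,0,0],
    [0,0,0],
    [0,0,0],
    [0,0,0],
  ],
  travel=[
    [0,0,0.2],
    [0,0,0.5],
    [0,0,0.9],
    [0,0,1.2],
    [0,0,1.4],
    [0,0,1.6],
    [0,0,1.75],
    [0,0,1.9],
    [0,0,2],
    [0,0,2.05],
  ],
  claw=[-1,-1,-1,-1,-1,-1,-1,-1,-1,-1],
)

```text
time: 55.4
ee_pos: [422.2, -338.8, 11.0]
eef_rot: [-0.0, 0.178, 0.984, -0.0]
ft_force: [0.2, -0.0, 0.1]
finger_gap: 58.7
finger_force: 64.2
```

Request:
play_rows(
  rotation=[
    [0,0,0],
    [0,0,0],
    [0,0,0],
    [0,0,0],
    [0,0,0],
    [0,0,0],
    [0,0,0],
    [0,0,0],
    [0,0,0],
  ],
  travel=[
    [0,0,0.04],
    [0,0,0.08],
    [0,0,0.08],
    [0,0,0.08],
    [0,0,0.08],
    [0,0,0.08],
    [0,0,0.08],
    [0,0,0.08],
    [0,0,0.08],
  ],
  claw=[-1,-1,-1,0.5,0.6,0.7,0.7,0.7,0.7],
)

```text
time: 56.3
ee_pos: [422.3, -338.8, 7.4]
eef_rot: [0.0, 0.178, 0.984, -0.0]
ft_force: [0.3, 1.2, 0.2]
finger_gap: 72.3
finger_force: 0.0
```

Request:
play_rows(
  rotation=[
    [0,0,0],
    [0,0,0],
    [0,0,0],
    [0,0,0],
    [0,0,0],
    [0,0,0],
    [0,0,0],
    [0,0,0],
    [0,0,0],
    [0,0,0],
  ],
  travel=[
    [0,0,-0.1],
    [0,0,-0.3],
    [0,0,-0.6],
    [0,0,-1],
    [0,0,-1.4],
    [0,0,-1.8],
    [0,0,-2.2],
    [0,0.5,-2.2],
    [0,1.3,-2.2],
    [0,2.2,-2.2],
  ],
  claw=[0.7,0.7,0.7,0.7,0.7,0.7,0.7,0.7,0.7,0.7],
)

```text
time: 57.3
ee_pos: [461.2, -235.5, 118.5]
eef_rot: [0.001, 0.179, 0.984, -0.0]
ft_force: [1.0, 0.3, -0.1]
finger_gap: 72.5
finger_force: 0.0
```

Request:
play_rows(
  rotation=[
    [0,0,1],
    [0,0,2],
    [0,0,2],
    [0,0,2],
    [0,0,2],
  ],
  travel=[
    [0,0.8,0],
    [0,1.6,0],
    [0,2,0],
    [0,2,0],
    [0,2,0],
  ],
  claw=[0.7,0.7,0.7,0.7,0.7],
)

```text
time: 57.8
ee_pos: [496.0, -142.1, 118.0]
eef_rot: [0.0, 0.313, 0.95, -0.0]
ft_force: [-1.0, -0.1, -0.3]
finger_gap: 72.5
finger_force: 0.0
```

Run:
```python
from h import *
c=cap('top'); boxblocks(c); print('bin',blocks(c)); print(st()['ee_pos'])
t=unbox(88.5,0); g=go(*unbox(89,0),160,-20.5)
cv2.imwrite('pics/t6.png',cv2.resize(c['img'][150:290,250:450],None,fx=4,fy=4,interpolation=cv2.INTER_CUBIC)[:,:,::-1])
```

```text
inbox [ 418.7 -337.3   57.8   19.6   68.4] [-72.3  -0.3]
inbox [ 455.7 -346.9   60.2   41.4   73.7] [-34.2   3.6]
inbox [ 498.1 -366.8   57.2   20.    69.7] [12.4 -0.2]
inbox [ 523.7 -375.9   57.    20.4   70.4] [39.6  0.3]
bin []
[ 495.83826931 -142.57877982  117.83213339]
rot [0.0, 0.0, 9.25] trav [-4.17, -3.15, -0.84] | relative rows from straight-down goal pose use tool axes
```

View pics/t6.png

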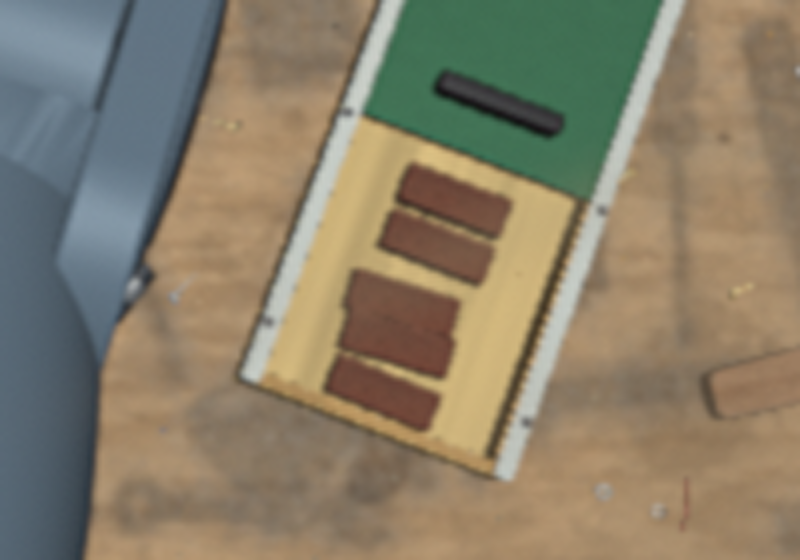

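All five blocks lie flat in the compartment. The bin is empty by mask and the cover is still open. Going to the bar.

Run:
```python
from h import *
g=go(574,-394,140,-20.5)
```

```text
rot [0.0, 0.0, 9.25] trav [-4.25, -3.11, -0.44] | relative rows from straight-down goal pose use tool axes
```

Request:
play_rows(
  rotation=[
    [0,0,0.8],
    [0,0,1.8],
    [0,0,2.8],
    [0,0,3.8],
    [0,0,4.8],
    [0,0,5.8],
    [0,0,6.8],
    [0,0,7.8],
    [0,0,8.8],
    [0,0,9.25],
  ],
  travel=[
    [-0.2,-0.1,-0.4],
    [-0.6,-0.4,-0.44],
    [-1,-0.7,-0.44],
    [-1.5,-1.1,-0.44],
    [-2,-1.5,-0.44],
    [-2.5,-1.8,-0.44],
    [-3,-2.2,-0.44],
    [-3.5,-2.6,-0.44],
    [-3.9,-2.9,-0.44],
    [-4.25,-3.11,-0.44],
  ],
  claw=[0.5,0.2,0.2,0.2,0.2,0.2,0.2,0.2,0.2,0.2],
)

```text
time: 58.85
ee_pos: [572.9, -396.8, 139.2]
eef_rot: [0.0, 0.824, 0.567, -0.0]
ft_force: [-0.8, 0.2, 0.3]
finger_gap: 51.4
finger_force: 0.0
```

Request:
play_rows(
  rotation=[
    [0,0,0],
    [0,0,0],
    [0,0,0],
  ],
  travel=[
    [0,0,0],
    [0,0,0],
    [0,0,0],
  ],
  claw=[0.2,0.2,0.2],
)

```text
time: 59.15
ee_pos: [573.3, -393.5, 139.4]
eef_rot: [-0.0, 0.822, 0.57, -0.0]
ft_force: [-0.4, 0.3, -0.7]
finger_gap: 51.5
finger_force: 0.0
```

Run:
```python
from h import *
g=go(573.5,-394,52.5,-20.5); print(st()['ee_pos'])
```

```text
rot [-0.0, -0.0, 0.0] trav [-0.01, 0.01, 1.74] | relative rows from straight-down goal pose use tool axes
[ 573.30392013 -393.51207554  139.36250794]
```

Request:
play_rows(
  rotation=[
    [0,0,0],
    [0,0,0],
    [0,0,0],
    [0,0,0],
    [0,0,0],
    [0,0,0],
    [0,0,0],
    [0,0,0],
  ],
  travel=[
    [0,0,0.2],
    [0,0,0.5],
    [0,0,0.8],
    [0,0,1.2],
    [0,0,1.5],
    [0,0,1.65],
    [0,0,1.73],
    [0,0,1.73],
  ],
  claw=[0.2,0.2,0.2,0.2,0.2,0.2,0.2,0.2],
)

```text
time: 59.95
ee_pos: [574.0, -393.2, 52.7]
eef_rot: [-0.0, 0.822, 0.57, -0.0]
ft_force: [-0.3, 0.2, -0.7]
finger_gap: 51.1
finger_force: 0.0
```

Request:
play_rows(
  rotation=[
    [0,0,0],
    [0,0,0],
    [0,0,0],
    [0,0,0],
    [0,0,0],
    [0,0,0],
    [0,0,0],
    [0,0,0],
  ],
  travel=[
    [0,0,0],
    [0,0,0],
    [0,0,0],
    [0,0,0],
    [0,0,0],
    [0,0,0],
    [0,0,0],
    [0,0,0],
  ],
  claw=[-1,-1,-1,-1,-1,-1,-1,-1],
)

```text
time: 60.75
ee_pos: [574.3, -393.8, 53.8]
eef_rot: [0.001, 0.822, 0.57, 0.0]
ft_force: [-0.2, 1.7, 6.4]
finger_gap: 10.4
finger_force: 60.9
```

Request:
play_rows(
  rotation=[
    [0,0,0],
    [0,0,0],
    [0,0,0],
    [0,0,0],
    [0,0,0],
    [0,0,0],
    [0,0,0],
    [0,0,0],
    [0,0,0],
    [0,0,0],
  ],
  travel=[
    [0,-0.2,0],
    [0,-0.5,0],
    [0,-0.9,0],
    [0,-1.3,0],
    [0,-1.7,0],
    [0,-2.1,0],
    [0,-2.4,0],
    [0,-2.65,0],
    [0,-2.8,0],
    [0,-2.9,0],
  ],
  claw=[-1,-1,-1,-1,-1,-1,-1,-1,-1,-1],
)

```text
time: 61.75
ee_pos: [438.8, -343.6, 53.7]
eef_rot: [0.001, 0.822, 0.57, 0.0]
ft_force: [1.4, -4.6, 5.1]
finger_gap: 10.2
finger_force: 60.9
```

Request:
play_rows(
  rotation=[
    [0,0,0],
    [0,0,0],
    [0,0,0],
    [0,0,0],
    [0,0,0],
    [0,0,0],
  ],
  travel=[
    [0,-0.04,0],
    [0,-0.08,0],
    [0,-0.12,0],
    [0,-0.15,0],
    [0,-0.18,0],
    [0,-0.18,0],
  ],
  claw=[-1,-1,-1,-1,-1,-1],
)

```text
time: 62.35
ee_pos: [430.8, -340.7, 53.7]
eef_rot: [0.001, 0.822, 0.57, -0.0]
ft_force: [-0.4, -5.3, 8.3]
finger_gap: 10.2
finger_force: 61.2
```

Request:
play_rows(
  rotation=[
    [0,0,0],
    [0,0,0],
    [0,0,0],
    [0,0,0],
  ],
  travel=[
    [0,-0.03,0],
    [0,-0.06,0],
    [0,-0.07,0],
    [0,-0.07,0],
  ],
  claw=[-1,-1,-1,-1],
)

```text
time: 62.75
ee_pos: [429.8, -340.3, 53.7]
eef_rot: [0.003, 0.822, 0.57, 0.001]
ft_force: [9.0, -6.6, -0.1]
finger_gap: 10.7
finger_force: 60.2
```

Request:
play_rows(
  rotation=[
    [0,0,0],
    [0,0,0],
    [0,0,0],
    [0,0,0],
  ],
  travel=[
    [0,-0.03,0],
    [0,-0.05,0],
    [0,-0.05,0],
    [0,-0.05,0],
  ],
  claw=[-1,-1,-1,-1],
)

```text
time: 63.15
ee_pos: [429.7, -340.3, 53.8]
eef_rot: [0.004, 0.821, 0.57, 0.002]
ft_force: [19.0, -9.6, -8.4]
finger_gap: 10.2
finger_force: 59.3
```

Request:
play_rows(
  rotation=[
    [0,0,0],
    [0,0,0],
    [0,0,0],
    [0,0,0],
    [0,0,0],
    [0,0,0],
  ],
  travel=[
    [0,0.06,0],
    [0,0.09,0],
    [0,0.09,0],
    [0,0.09,0],
    [0,0.09,0],
    [0,0.09,0],
  ],
  claw=[-1,-0.5,0,0.2,0.2,0.2],
)

```text
time: 63.75
ee_pos: [428.2, -338.8, 52.7]
eef_rot: [-0.0, 0.822, 0.57, -0.0]
ft_force: [0.5, -0.1, 0.1]
finger_gap: 51.3
finger_force: 0.0
```

Request:
play_rows(
  rotation=[
    [0,0,0],
    [0,0,0],
    [0,0,0],
    [0,0,0],
    [0,0,0],
    [0,0,0],
    [0,0,0],
    [0,0,0],
    [0,0,0],
    [0,0,0],
  ],
  travel=[
    [0,0,-0.1],
    [0,0,-0.4],
    [0,0,-0.8],
    [0,0,-1.3],
    [0,0,-1.8],
    [0,0,-2.2],
    [0.6,0,-2.2],
    [1.4,0,-2.2],
    [2.2,0,-2.2],
    [3,0,-2.2],
  ],
  claw=[0.2,0.2,0.2,0.2,0.2,0.2,0.2,0.2,0.2,0.2],
)

```text
time: 64.75
ee_pos: [481.3, -197.3, 163.4]
eef_rot: [0.0, 0.822, 0.57, 0.0]
ft_force: [1.3, -0.6, -0.1]
finger_gap: 51.3
finger_force: 0.0
```

Request:
play_rows(
  rotation=[
    [0,0,0],
    [0,0,0],
    [0,0,0],
    [0,0,0],
    [0,0,0],
    [0,0,0],
    [0,0,0],
    [0,0,0],
    [0,0,0],
    [0,0,0],
  ],
  travel=[
    [0.6,-0.3,-0.4],
    [1.2,-0.6,-0.8],
    [2,-1,-1],
    [2.8,-1.4,-1],
    [3.6,-1.6,-1],
    [4.2,-1.8,-1],
    [4.6,-2,-1],
    [4.6,-2,-1],
    [4.6,-2,-1],
    [4.6,-2,-1],
  ],
  claw=[0.2,0.2,0.2,0.2,0.2,0.2,0.2,0.2,0.2,0.2],
)

```text
time: 65.75
ee_pos: [468.1, 51.3, 213.0]
eef_rot: [0.0, 0.822, 0.57, -0.0]
ft_force: [-0.6, -0.5, 0.7]
finger_gap: 50.9
finger_force: 0.0
```

Run:
```python
from h import *
print(st()['ee_pos'])
c=cap('top'); h,s,v=hsv(c)
for b in blobs((v<70)&(s<120),60,(330,225,375,255)): r=rectw(c,b,69); print('bar dark',r,box(r[:2]))
save(c,'t7')
```

```text
[468.07108494  51.25613397 212.9833691 ]
bar dark [ 426.8 -338.4   70.    12.    70.2] (np.float64(-64.2892861102306), np.float64(1.479084661846531))
```

View pics/t7.png

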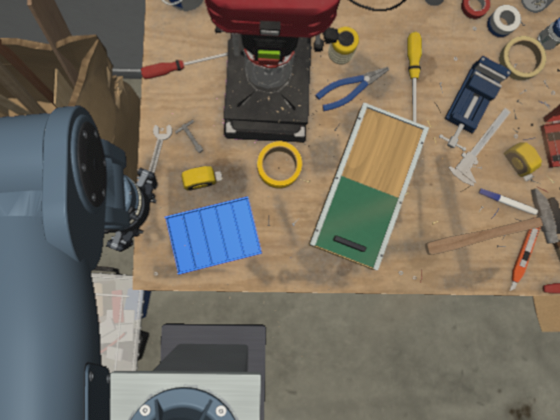

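The cover is shut against its stop: the arm travelled 154 mm and met rising force. The bin is empty, the tape measure stands clear at (200,177) and the roll at (280,164) is untouched. Handing in.

```bash
python3 -c "
from h import *
print(workorder.finish_job())"
```

```text
the job is handed in; nothing more can be done
None
```

I handed the job in: the tape measure is on the bench clear of the box and bin, all five blocks are in the compartment, the cover is fully shut over them, and the tape roll was not touched.

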